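# Sort mixed-up milling tools back into their rack pockets

## Task

The milling tools in the bench rack have been put back in each other's pockets. Move each tool holder to the pocket of the same colour as its ring, upright with the flange sitting fully down on the pocket; the spare black pocket is there to use on the way and ends empty. Do not shift or knock over the tool height setter that stands by the rack.

Things in the scene. Friction and masses are not known exactly. Their poses are not given: they have to be found in the camera images.
- tool_red: Milling tool holder, shank down, red ring: a steel collet chuck with a short gold-coated drill. Origin on its axis at the flange underside, z up. Below: taper 32 to 17 mm dia., stud 13 mm dia. down to 68 mm. Above (mm): flange 46 mm dia. 0 to 20, coloured ring 54 mm dia. 20 to 26, round body 32 mm dia. 26 to 66 (grip here, best at 50), tip at 93. 0.36 to 0.56 kg, yaw free.
- tool_yellow: Milling tool holder, shank down, yellow ring: a dark body with a grey end mill. Origin on its axis at the flange underside, z up. Below: taper 32 to 17 mm dia., stud 13 mm dia. down to 68 mm. Above (mm): flange 46 mm dia. 0 to 20, coloured ring 54 mm dia. 20 to 26, round body 32 mm dia. 26 to 66 (grip here, best at 50), tip at 92. 0.36 to 0.56 kg, yaw free.
- tool_green: Milling tool holder, shank down, green ring: an empty keyless drill chuck with tapered nose. Origin on its axis at the flange underside, z up. Below: taper 32 to 17 mm dia., stud 13 mm dia. down to 68 mm. Above (mm): flange 46 mm dia. 0 to 20, coloured ring 54 mm dia. 20 to 26, round body 32 mm dia. 26 to 66 (grip here, best at 50), tip at 91. 0.36 to 0.56 kg, yaw free.
- tool_blue: Milling tool holder, shank down, blue ring: a white touch probe with a small red ball. Origin on its axis at the flange underside, z up. Below: taper 32 to 17 mm dia., stud 13 mm dia. down to 68 mm. Above (mm): flange 46 mm dia. 0 to 20, coloured ring 54 mm dia. 20 to 26, round body 32 mm dia. 26 to 66 (grip here, best at 50), tip at 94. 0.36 to 0.56 kg, yaw free.
- pocket_red: Red plastic pocket of the rack: fixed block 84 x 84 x 22 mm with an upright through hole 36 mm dia. in its middle. Origin: centre of its underside, on the hole's axis, 58 mm above the bench (clear below). Its y axis runs along the row of five pockets (98 mm apart), x across it. A seated holder's flange rests on the top face, its origin 22 mm above this one.
- pocket_yellow: Yellow plastic pocket of the rack: fixed block 84 x 84 x 22 mm with an upright through hole 36 mm dia. in its middle. Origin: centre of its underside, on the hole's axis, 58 mm above the bench (clear below). Its y axis runs along the row of five pockets (98 mm apart), x across it. A seated holder's flange rests on the top face, its origin 22 mm above this one.
- pocket_green: Green plastic pocket of the rack: fixed block 84 x 84 x 22 mm with an upright through hole 36 mm dia. in its middle. Origin: centre of its underside, on the hole's axis, 58 mm above the bench (clear below). Its y axis runs along the row of five pockets (98 mm apart), x across it. A seated holder's flange rests on the top face, its origin 22 mm above this one.
- pocket_blue: Blue plastic pocket of the rack: fixed block 84 x 84 x 22 mm with an upright through hole 36 mm dia. in its middle. Origin: centre of its underside, on the hole's axis, 58 mm above the bench (clear below). Its y axis runs along the row of five pockets (98 mm apart), x across it. A seated holder's flange rests on the top face, its origin 22 mm above this one.
- pocket_black: Black plastic pocket of the rack: fixed block 84 x 84 x 22 mm with an upright through hole 36 mm dia. in its middle. Origin: centre of its underside, on the hole's axis, 58 mm above the bench (clear below). Its y axis runs along the row of five pockets (98 mm apart), x across it. The spare pocket, empty at the start; it takes any holder, its origin 22 mm above this one.
- height_setter: Tool height setter, not to be disturbed: upright aluminium cylinder 54 mm dia., 100 mm high, round dial on its side, loose on the bench behind the rack (away from the robot). Origin: centre of its underside, z up. Other loose odds and ends by the rack are under 70 mm high; the rack's own frame is lower than the pockets' tops.
Mind the look-alikes: they are no part of the job. Leave any purple or turquoise look-alike of the tool_green alone.

How it is judged:
By the outcome, as a careful person would: the job done as asked, in the order asked, and still so for the second after the job is handed in, with the robot touching nothing.
It also fails if it takes over 128 s, if anything falls off the work surface, if the arm or the gripper's body presses on something with over 40 N, if the wrist force passes 120 N, or if a joint passes its speed limit or range.

## Robot

A 6-joint arm with a two-finger parallel gripper is mounted at the origin on the work surface. World frame = base frame: x ahead of the robot, y to its left, z up, the work surface at z = 0. Lengths are in m, angles in rad, forces in N, time in s.
With the tool pointing down it reaches from about 0.425 to 0.95 m from the base axis. Payload 3.5 kg.
Tool frame: the origin (TCP) lies between the finger pads, 19 mm behind the fingertips; this is the grasp point; z points along the fingers, y is the direction in which the jaws open and shut (so a half turn about z gives the same grasp; the last joint's range is limited). The gripper opens to 85 mm and grips with 20 to 120 N. Pads are 22 mm wide; open, the fingers measure 114 mm over their backs; the gripper's body (76 mm by 85 mm) begins 54 mm behind the grasp point. The pads swing forward as they close: fully open they stand 13 mm farther back than shut.
Start: joints at [-1.312, 0.286, 1.577, -0, 1.279, -0.15], TCP at [0.268, -0.619, 0.25] pointing down, gripper open.
Joint ranges: [-2.77, 2.77], [-0.9, 2.22], [0.21, 2.48], [-1.53, 4.67], [0.24, 2.81], [-2.84, 2.84]. Speed limits (rad/s): [2.79, 2.79, 3.14, 3.14, 3.14, 3.14].

## Interface

Orientations are given as a unit quaternion [x, y, z, w].
In Python, from plant import ctrl gives the robot as it stands.
- The arm moves only by the tool carry_out, never from a script. Its argument "commands" is a list of rows, each an object with "delta_pos": the shift along the tool's x, y, z in m, a list of three; "delta_rot": the turn, a rotation vector about the tool's x, y, z in rad, a list of three; "claw": the opening in per cent of the stroke, from 0 (shut) to 100 (fully open). A call has 1 to 8 rows; each row is the pose to reach, as a shift and turn from the pose measured when the call began, along the tool's axes at that moment; what a row does not reach only later rows make up. A row lasts 1/12 s, in which the tool goes at most 41.7 mm and 7.16 degrees, less where a joint would pass 70% of its speed; a pose out of reach is approached as far as the arm can. A call with a gripper value outside its range is refused whole. The fingers move at their own pace and stop on an object; "force" is the grip in N (left out, the last holds). Time passes only in rows, so rows that repeat a pose let the fingers close. It gives the time, the measured TCP pose, the force and the opening at its end, in the units of the state.
- ctrl.get_state(): the state, without advancing time (a new reading comes with each control period).
- ctrl.read_camera(name): name is "side" or "top" or "wrist"; returns (picture, depth): 420x560x3 uint8, red, green, blue; 420x560 float32, m along the optical axis (not along the pixel's ray), 0 where there is no reading.
- ctrl.camera_info(name): a dict with "fx", "fy", "cx", "cy" (pixels), "rvec" (rotation vector, rad) and "tvec" (3), from world to camera coordinates, as OpenCV has them; the wrist camera has in their place "mount" (4x4, takes a point from camera to tool coordinates, whose origin is the TCP and whose axes are the flange's). Camera axes: x right, y down, z forward; pixel columns grow to the right and rows downward; lengths in m; the calibration is good to about 2 mm. A picture is of the moment at which its call begins: read the wrist's pose just before it. camera_info takes no time and is no camera call.
- ctrl.sign_off(): hands the job in, once; it reports no verdict.
The state is a dict: "time": time; "qpos": joint angles; "dq": joint speeds; "joint_efforts": joint torques, N m; "eef_pos": TCP position; "tcp_rot": TCP orientation; "contact_force": force on the tool from outside, world axes, zero at the start; "wrist_torque": the same for the moment, N m; "opening": opening from 0.0 (shut) to 1.0 (fully open).
Only numpy, scipy, OpenCV 4.12 (cv2) and the standard library are available. Lean on these libraries where they do the work, as an engineer would, in place of code of your own. Each camera call takes 0.05 s, during which the arm holds its last target.

## Working session

There is one attempt and no reset: what is moved stays moved. The work goes in short steps, Python scripts to look and compute and a tool call to move; the robot and the scene stay as the last step left them, time stands still between calls to the robot, and variables do not carry over. Pictures are saved under pics/ and viewed, and the job is handed in when it is done.

Besides the shell and the picture viewer there is one more tool, called after ">>>" in YAML: its name, and indented under it one key for each argument. carry_out: Moves the arm, as the interface text tells. Its arguments: {"type":"object","properties":{"commands":{"type":"array"},"force":{"type":"number"}},"required":["commands"]}

```bash
ls; mkdir -p pics
python3 - <<'E'
from plant import ctrl
import cv2
print(ctrl.get_state())
for n in ["side","top","wrist"]:
    p,d=ctrl.read_camera(n); cv2.imwrite(f"pics/{n}0.png",p[:,:,::-1]); print(n,ctrl.camera_info(n), (d>0).mean())
    import numpy as np; np.save(f"pics/{n}0.npy",d);
E
```

```text
pics
{'time': 0.0, 'qpos': array([-1.31197697e+00,  2.87173285e-01,  1.57819684e+00,  3.24644002e-05,
        1.27856565e+00, -1.50019902e-01]), 'dq': array([0.00035318, 0.00061957, 0.00033042, 0.00192558, 0.00023877,
       0.00054597]), 'joint_efforts': array([ 2.16537563e-03, -4.05977476e+01, -2.92623067e+01, -4.41811238e-06,
        5.81248576e-03,  6.13696230e-06]), 'eef_pos': array([ 0.26820544, -0.61876015,  0.24863129]), 'tcp_rot': array([ 9.79179245e-01,  2.02994172e-01, -4.81856459e-05, -1.17067304e-03]), 'contact_force': array([-1.33815731,  0.53758134, -0.50310822]), 'wrist_torque': array([ 0.00891931, -0.03442099, -0.09072987]), 'opening': 0.9993646739787739}
side {'fx': 514.7648561134793, 'fy': 514.7648561134793, 'cx': 279.7045231443099, 'cy': 213.33484119794028, 'rvec': array([ 0.76564936, -2.62399271,  1.02917191]), 'tvec': array([0.45731083, 0.25053441, 0.72153643])} 0.9960119047619047
top {'fx': 533.7401754077805, 'fy': 533.7401754077805, 'cx': 276.1182393160183, 'cy': 212.3334485394106, 'rvec': array([ 2.14646936, -2.20721758,  0.06963988]), 'tvec': array([0.05564663, 0.56436616, 0.89082479])} 0.995765306122449
wrist {'fx': 312.9002916426703, 'fy': 312.9002916426703, 'cx': 282.15310302457976, 'cy': 207.10871907079203, 'mount': array([[-5.54331269e-04, -9.63229446e-01, -2.68679600e-01,
         6.78066674e-02],
       [ 9.99999423e-01, -7.81176315e-04,  7.37387879e-04,
        -8.96319039e-04],
       [-9.20159858e-04, -2.68679036e-01,  9.63229323e-01,
        -1.23059192e-01],
       [ 0.00000000e+00,  0.00000000e+00,  0.00000000e+00,
         1.00000000e+00]])} 0.9959651360544217
```

View pics/top0.png

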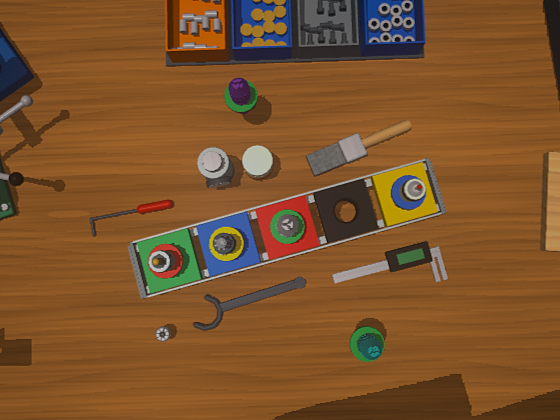

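View pics/side0.png

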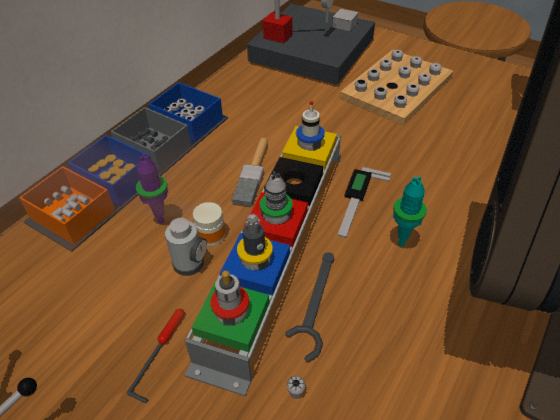

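View pics/wrist0.png

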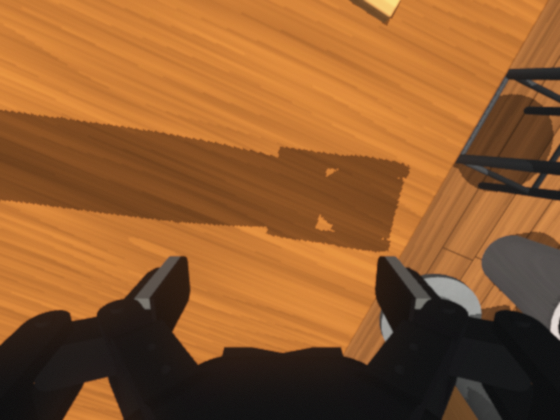

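Top view: a row of pockets, green (168,260) holding red, blue (226,245) holding yellow, red (287,226) holding green, black (345,211) empty, and yellow (407,190) holding blue. The height setter is at about (213,165). The look-alikes with green rings are purple at (240,95) and turquoise at (368,343).

```bash
cat > h.py <<'E'
import numpy as np, cv2
from scipy.spatial.transform import Rotation as R
def ext(info, pose=None):
    """camera->world R, t"""
    if 'mount' in info:
        M=np.eye(4);M[:3,:3]=R.from_quat(pose[1]).as_matrix();M[:3,3]=pose[0]
        T=M@info['mount'];return T[:3,:3],T[:3,3]
    r=cv2.Rodrigues(np.array(info['rvec']))[0];return r.T,-r.T@np.array(info['tvec'])
def rays(info,uv,pose=None):
    Rw,t=ext(info,pose);uv=np.atleast_2d(uv).astype(float)
    d=np.c_[(uv[:,0]-info['cx'])/info['fx'],(uv[:,1]-info['cy'])/info['fy'],np.ones(len(uv))]@Rw.T
    return t,d
def onplane(info,uv,z,pose=None):
    t,d=rays(info,uv,pose);return t+d*((z-t[2])/d[:,2])[:,None]
def cloud(info,depth,pose=None):
    h,w=depth.shape;v,u=np.mgrid[:h,:w]
    t,d=rays(info,np.c_[u.ravel(),v.ravel()],pose)
    return (t+d*depth.reshape(-1,1)).reshape(h,w,3)
def tri(a,b):
    (t1,d1),(t2,d2)=a,b
    A=np.c_[d1,-d2];s=np.linalg.lstsq(A,t2-t1,rcond=None)[0]
    p,q=t1+s[0]*d1,t2+s[1]*d2
    return (p+q)/2,np.linalg.norm(p-q)
E
python3 - <<'E'
from plant import ctrl
from h import *
im={n:cv2.imread(f"pics/{n}0.png") for n in("side","top")};dp={n:np.load(f"pics/{n}0.npy") for n in im}
hues={'red':[(0,6),(174,180)],'yellow':[(22,32)],'green':[(50,75)],'blue':[(105,122)]}
for n in im:
    inf=ctrl.camera_info(n);P=cloud(inf,dp[n]);hsv=cv2.cvtColor(im[n],cv2.COLOR_BGR2HSV)
    print(n,"table z",np.median(P[...,2][300:,200:330]))
    for c,rs in hues.items():
        m=np.zeros(hsv.shape[:2],np.uint8)
        for a,b in rs: m|=cv2.inRange(hsv,(a,140,60),(b,255,255))
        k,l,st,ce=cv2.connectedComponentsWithStats(m)
        for i in range(1,k):
            if st[i,4]<150: continue
            q=P[l==i]
            if q[:,0].mean()<.3 or q[:,2].mean()<.05: continue
            print(c,ce[i].round(),st[i,4],"z med",np.median(q[:,2]).round(4),"centre bbox",((q.min(0)+q.max(0))/2).round(4))
E
```

```text
side table z 0.0008317640544596716
red [277.  27.] 713 z med 0.091 centre bbox [ 1.0049 -0.6765  0.0119]
red [283. 222.] 1181 z med 0.0793 centre bbox [0.3979 0.2304 0.3818]
red [230. 307.] 526 z med 0.1057 centre bbox [0.3611 0.3441 0.4006]
yellow [310. 150.] 1035 z med 0.0792 centre bbox [0.4213 0.1368 0.3815]
yellow [254. 253.] 460 z med 0.1056 centre bbox [0.3731 0.2968 0.4003]
green [151. 190.] 184 z med 0.0937 centre bbox [0.7471 0.0908 0.0937]
green [276. 208.] 315 z med 0.1057 centre bbox [0.5358 0.008  0.088 ]
green [409. 212.] 334 z med 0.0935 centre bbox [0.2924 0.1924 0.3958]
green [231. 323.] 2095 z med 0.0795 centre bbox [0.3731 0.3151 0.3524]
blue [310. 136.] 223 z med 0.1055 centre bbox [0.4088 0.155  0.4018]
blue [120. 145.] 245 z med 0.0545 centre bbox [0.5845 0.2468 0.3694]
blue [259. 269.] 1673 z med 0.0794 centre bbox [0.3849 0.285  0.3811]
top table z 0.0003205330185389599
red [287. 228.] 1808 z med 0.0804 centre bbox [0.5378 0.0232 0.4642]
red [169. 260.] 434 z med 0.1065 centre bbox [0.4896 0.1353 0.5059]
yellow [402. 195.] 1909 z med 0.0804 centre bbox [ 0.5676 -0.0974  0.4666]
yellow [227. 244.] 485 z med 0.1065 centre bbox [0.5133 0.0864 0.5168]
green [242. 100.] 347 z med 0.0947 centre bbox [0.7574 0.0938 0.0508]
green [284. 227.] 340 z med 0.1066 centre bbox [0.5296 0.0229 0.517 ]
green [172. 260.] 1268 z med 0.0806 centre bbox [0.4894 0.1461 0.5035]
green [363. 340.] 428 z med 0.0942 centre bbox [ 0.4116 -0.0452  0.4659]
blue [403. 194.] 406 z med 0.1066 centre bbox [ 0.5856 -0.166   0.1064]
blue [228. 244.] 1682 z med 0.0804 centre bbox [0.5161 0.099  0.4664]
```

```bash
cat > meas.py <<'E'
from h import *
from scipy.optimize import least_squares
hues={'red':[(0,6),(174,180)],'yellow':[(22,32)],'green':[(50,75)],'blue':[(105,122)]}
def cmask(hsv,c):
    m=np.zeros(hsv.shape[:2],np.uint8)
    for a,b in hues[c]: m|=cv2.inRange(hsv,(a,130,45),(b,255,255))
    return m
ROI=lambda P:(abs(P[...,0]-.535)<.13)&(abs(P[...,1])<.29)
def measure(img,depth,info,pose=None):
    P=cloud(info,depth,pose);hsv=cv2.cvtColor(img,cv2.COLOR_BGR2HSV);z=P[...,2]
    out={}
    roi=(P[...,0]>.38)&(P[...,0]<.72)&(abs(P[...,1])<.29)
    for c in hues:
        m=cmask(hsv,c)>0
        for nm,lo,hi,zz in(('ring',.098,.112,.106),('pocket',.074,.086,.080)):
            mm=(m&roi&(z>lo)&(z<hi)).astype(np.uint8)
            k,l,st,ce=cv2.connectedComponentsWithStats(mm,connectivity=8)
            if k<2: continue
            if nm=='ring':
                i=1+np.argmax(st[1:,4]);mm=(l==i).astype(np.uint8)
                if st[i,4]<60: continue
            cs=[x.reshape(-1,2) for x in cv2.findContours(mm,cv2.RETR_EXTERNAL,cv2.CHAIN_APPROX_NONE)[0] if len(x)>8]
            if not cs: continue
            uv=np.vstack(cs)
            q=onplane(info,uv,zz,pose)[:,:2].astype(np.float32)*1000
            if nm=='ring':
                h=cv2.convexHull(q)[:,0]
                f=least_squares(lambda p:np.hypot(h[:,0]-p[0],h[:,1]-p[1])-p[2],[*h.mean(0),27],loss='soft_l1').x
                out[c,nm]=(f[0],f[1],f[2],np.median(z[mm>0])*1000)
            else:
                r=cv2.minAreaRect(q);out[c,nm]=(*r[0],*r[1],r[2],np.median(z[mm>0])*1000)
    # black hole: dark-brown hole interior = points inside well below 0.07 near row
    return out
E
python3 - <<'E'
from plant import ctrl
from meas import *
for n in("top","side"):
    o=measure(cv2.imread(f"pics/{n}0.png"),np.load(f"pics/{n}0.npy"),ctrl.camera_info(n))
    for k,v in o.items(): print(n,k,np.round(v,1))
E
```

```text
top ('red', 'ring') [489.6 212.4  26.  106.5]
top ('red', 'pocket') [537.4  22.7  83.8  83.7  14.3  80.4]
top ('yellow', 'ring') [513.3 117.8  26.1 106.5]
top ('yellow', 'pocket') [ 585.4 -166.7   83.8   85.7   14.2   80.4]
top ('green', 'ring') [537.3  22.9  25.8 106.6]
top ('green', 'pocket') [489.5 212.7  83.5  83.3  14.2  80.5]
top ('blue', 'ring') [ 585.5 -166.    26.   106.6]
top ('blue', 'pocket') [513.5 117.7  83.5  83.7  14.1  80.4]
side ('red', 'ring') [486.9 213.5  26.4 105.7]
side ('red', 'pocket') [535.2  25.   85.5  90.5  14.1  79.6]
side ('yellow', 'ring') [510.8 119.1  26.8 105.6]
side ('yellow', 'pocket') [ 582.7 -164.1   85.3   91.9   14.2   79.6]
side ('green', 'ring') [534.8  23.8  26.6 105.7]
side ('green', 'pocket') [487.4 213.8  85.3  87.8  14.8  79.7]
side ('blue', 'ring') [ 581.8 -164.6   26.8  105.4]
side ('blue', 'pocket') [511.2 118.7  84.6  87.4  14.   79.7]
```

```bash
cat > plan.py <<'E'
import sys
from h import *
from plant import ctrl
U=np.array([.2450,-.9695]);C=np.array([.5374,.0229]);IDX=dict(G=0,B=1,R=2,K=3,Y=4)
def pk(c): return C+(IDX[c]-2)*.098*U
A=np.arctan2(.2450,.9695)
RT=np.array([[-np.sin(A),np.cos(A),0],[np.cos(A),np.sin(A),0],[0,0,-1]]).T
def plan(p,rot=True):
    s=ctrl.get_state();R0=R.from_quat(s['tcp_rot'])
    dp=R0.inv().apply(np.array(p)-s['eef_pos'])
    rv=(R0.inv()*R.from_matrix(RT)).as_rotvec() if rot else np.zeros(3)
    print("t",round(s['time'],2),"at",s['eef_pos'].round(4),"q6",s['qpos'][[0,5]].round(2),"open",round(float(s['opening']),3),"F",s['contact_force'].round(1))
    print("target",np.round(p,4),"dpos",dp.round(4).tolist(),"drot",rv.round(4).tolist())
if __name__=="__main__":
    a=sys.argv[1:]
    if a[0] in IDX: p=[*pk(a[0]),float(a[1])]
    else: p=[float(v) for v in a[:3]]
    plan(p)
E
python3 plan.py .50 -.2 .30
```

```text
t 0.15 at [ 0.2682 -0.6189  0.2489] q6 [-1.31 -0.15] open 0.998 F [-0.1  0.8  0.8]
target [ 0.5 -0.2  0.3] dpos [0.3792, -0.2923, -0.0504] drot [-0.0013, -0.0015, -1.4095]
```

Run:
```python
import cv2,numpy as np
t=cv2.imread("pics/top0.png")[130:310,120:450];s=cv2.imread("pics/side0.png")[90:370,130:440]
cv2.imwrite("pics/crop0.png",np.vstack([cv2.resize(t,(560,305)),cv2.resize(s,(325,294))[:, :].copy() if 0 else cv2.copyMakeBorder(cv2.resize(s,(325,294)),0,0,0,235,0)]))
```

```text
(no output)
```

View pics/crop0.png

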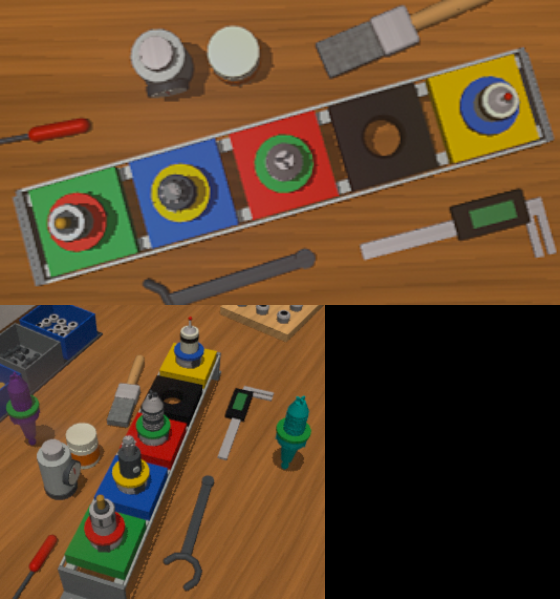

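What could be confused in the top view:
- **Green-ringed chucks:** steel at (287,226) in the red pocket, purple at (240,95), turquoise at (368,343). The crop shows the steel one in the rack is tool_green.
- **Red:** the ring at (168,260), against the screwdriver at (150,208) and the red pocket at (287,226).
- **Yellow and blue:** the rings at (226,245) and (407,190), against the pockets of the same colours and the bins at the top.
- **Height setter:** the cylinder with a dial at (213,165). The white-lidded jar is at (257,162).

The red tool goes first.

>>> carry_out:
  commands:
    - {"delta_pos": [0.379,-0.292,-0.05],"delta_rot": [0,0,-1.41],"claw": 100}
    - {"delta_pos": [0.379,-0.292,-0.05],"delta_rot": [0,0,-1.41],"claw": 100}
    - {"delta_pos": [0.379,-0.292,-0.05],"delta_rot": [0,0,-1.41],"claw": 100}
    - {"delta_pos": [0.379,-0.292,-0.05],"delta_rot": [0,0,-1.41],"claw": 100}
    - {"delta_pos": [0.379,-0.292,-0.05],"delta_rot": [0,0,-1.41],"claw": 100}
    - {"delta_pos": [0.379,-0.292,-0.05],"delta_rot": [0,0,-1.41],"claw": 100}
    - {"delta_pos": [0.379,-0.292,-0.05],"delta_rot": [0,0,-1.41],"claw": 100}
    - {"delta_pos": [0.379,-0.292,-0.05],"delta_rot": [0,0,-1.41],"claw": 100}
  force: 60

```text
time: 0.82
eef_pos: [0.4292, -0.3271, 0.2843]
tcp_rot: [0.76, 0.65, 0.0, -0.001]
contact_force: [1.1, -1.3, 0.9]
opening: 1.002
```

```bash
python3 plan.py R .30
```

```text
t 0.82 at [ 0.4292 -0.3271  0.2843] q6 [-0.84 -0.68] open 1.002 F [ 1.1 -1.3  0.9]
target [0.5374 0.0229 0.3   ] dpos [0.3626, 0.0525, -0.0152] drot [-0.0001, -0.0017, -0.4037]
```

>>> carry_out:
  commands:
    - {"delta_pos": [0.362,0.052,-0.015],"delta_rot": [0,0,-0.404],"claw": 100}
    - {"delta_pos": [0.362,0.052,-0.015],"delta_rot": [0,0,-0.404],"claw": 100}
    - {"delta_pos": [0.362,0.052,-0.015],"delta_rot": [0,0,-0.404],"claw": 100}
    - {"delta_pos": [0.362,0.052,-0.015],"delta_rot": [0,0,-0.404],"claw": 100}
    - {"delta_pos": [0.362,0.052,-0.015],"delta_rot": [0,0,-0.404],"claw": 100}
    - {"delta_pos": [0.362,0.052,-0.015],"delta_rot": [0,0,-0.404],"claw": 100}
    - {"delta_pos": [0.362,0.052,-0.015],"delta_rot": [0,0,-0.404],"claw": 100}
    - {"delta_pos": [0.362,0.052,-0.015],"delta_rot": [0,0,-0.404],"claw": 100}

```text
time: 1.48
eef_pos: [0.5266, -0.0087, 0.2984]
tcp_rot: [0.614, 0.789, 0.001, -0.001]
contact_force: [0.1, -0.3, 0.7]
opening: 1.0
```

```bash
cat > wr.py <<'E'
import sys
from plant import ctrl
from meas import *
s=ctrl.get_state();pose=(s['eef_pos'],s['tcp_rot']);p,d=ctrl.read_camera("wrist")
b=p[:,:,::-1].copy();cv2.imwrite(f"pics/{sys.argv[1]}.png",b);print(s['time'],s['eef_pos'].round(4),abs(s['dq']).max().round(3))
for k,v in measure(b,d,ctrl.camera_info("wrist"),pose).items(): print(k,np.round(v,1))
E
python3 wr.py w1; python3 plan.py G .30
```

```text
1.4833 [ 0.5266 -0.0087  0.2984] 0.969
('red', 'pocket') [537.3  23.7  82.3  82.   14.1  79.3]
('yellow', 'ring') [513.1 120.1  25.3 105.2]
('yellow', 'pocket') [564.  -76.1  82.7 262.2  13.3  79.4]
('green', 'ring') [536.8  26.3  24.5 105.2]
('blue', 'ring') [ 584.1 -160.6   24.4  105.3]
('blue', 'pocket') [513.2 120.5  80.7  79.7  14.2  79.2]
t 1.53 at [ 0.5279 -0.0023  0.2988] q6 [-0.2  -0.46] open 0.997 F [-0.7  2.7  1.3]
target [0.4894 0.2129 0.3   ] dpos [0.218, 0.0167, 0.0003] drot [0.0037, -0.0066, 0.0058]
```

View pics/w1.png

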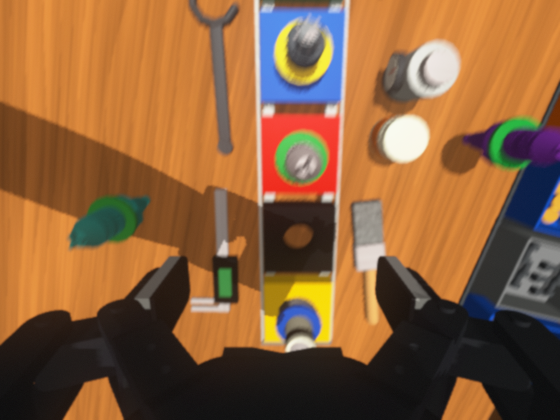

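The wrist view shows the row running down column 300: yellow tool at (303,50), green (302,157), the empty black hole (298,236), blue (298,320). It agrees with the top camera to 1-2 mm in x. The arm was still moving when I took it, so I'll check again at rest.

>>> carry_out:
  commands:
    - {"delta_pos": [0.218,0.017,0],"delta_rot": [0,0,0.006],"claw": 100}
    - {"delta_pos": [0.218,0.017,0],"delta_rot": [0,0,0.006],"claw": 100}
    - {"delta_pos": [0.218,0.017,0],"delta_rot": [0,0,0.006],"claw": 100}
    - {"delta_pos": [0.218,0.017,0],"delta_rot": [0,0,0.006],"claw": 100}
    - {"delta_pos": [0.218,0.017,0],"delta_rot": [0,0,0.006],"claw": 100}
    - {"delta_pos": [0.218,0.017,0],"delta_rot": [0,0,0.006],"claw": 100}
    - {"delta_pos": [0.218,0.017,0],"delta_rot": [0,0,0.006],"claw": 100}
    - {"delta_pos": [0.218,0.017,0],"delta_rot": [0,0,0.006],"claw": 100}

```text
time: 2.2
eef_pos: [0.4892, 0.2137, 0.2999]
tcp_rot: [0.613, 0.79, 0.003, -0.002]
contact_force: [-0.2, -0.6, -0.5]
opening: 1.002
```

```bash
python3 wr.py w2; python3 plan.py G .30
```

```text
2.2 [0.4892 0.2137 0.2999] 0.041
('red', 'ring') [488.4 214.3  25.6 105.3]
('red', 'pocket') [533.   36.2  83.   64.6  14.2  79.5]
('yellow', 'ring') [511.9 120.3  25.3 105.4]
('green', 'ring') [535.   28.3  24.8 105.4]
('green', 'pocket') [488.3 213.8  81.4  82.7  14.2  79.3]
('blue', 'pocket') [512.1 120.2  82.2  83.5  14.2  79.4]
t 2.25 at [0.4895 0.2128 0.2999] q6 [ 0.22 -0.03] open 1.002 F [-0.9  0.2 -0.4]
target [0.4894 0.2129 0.3   ] dpos [0.0002, -0.0001, -0.0001] drot [0.0029, -0.006, 0.0006]
```

View pics/w2.png

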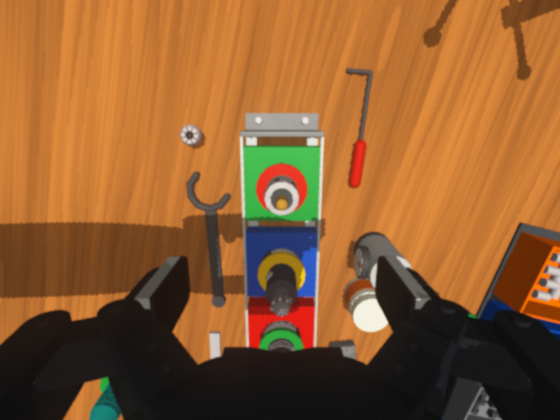

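```bash
cat > setter.py <<'E'
import sys
from plant import ctrl
from h import *
def setter(depth,info):
    P=cloud(info,depth);m=(abs(P[...,2]-.1)<.012)&(P[...,0]>.56)&(P[...,0]<.68)&(P[...,1]>.06)&(P[...,1]<.24)
    k,l,st,ce=cv2.connectedComponentsWithStats(m.astype(np.uint8));i=1+np.argmax(st[1:,4])
    return np.median(P[l==i],axis=0),st[i,4]
if __name__=="__main__":
    p,d=ctrl.read_camera("top");cv2.imwrite(f"pics/{sys.argv[1]}.png",p[:,:,::-1])
    print(setter(d,ctrl.camera_info("top")))
E
python3 - <<'E'
from setter import *
q,n=setter(np.load("pics/top0.npy"),ctrl.camera_info("top"));print(q,n)
d=q[:2]-[.5134,.1179];print("along",d@[.245,-.9695],"across",d@[.9695,.245])
E
python3 plan.py .489 .2133 .130
```

```text
[0.64334527 0.13788105 0.10044816] 336
along 0.01246496656725107 across 0.13087729080907684
t 2.25 at [0.4895 0.2128 0.2999] q6 [ 0.22 -0.03] open 1.002 F [-0.9  0.2 -0.4]
target [0.489  0.2133 0.13  ] dpos [-0.0004, -0.0009, 0.1699] drot [0.0029, -0.006, 0.0006]
```

The setter is 131 mm across from the row, so it's clear of the fingers. Next I descend and grip.

>>> carry_out:
  commands:
    - {"delta_pos": [0.0,0.0,0.04],"delta_rot": [0.003,-0.006,0],"claw": 100}
    - {"delta_pos": [0.0,-0.001,0.08],"delta_rot": [0.003,-0.006,0],"claw": 100}
    - {"delta_pos": [0.0,-0.001,0.12],"delta_rot": [0.003,-0.006,0],"claw": 100}
    - {"delta_pos": [0.0,-0.001,0.15],"delta_rot": [0.003,-0.006,0],"claw": 100}
    - {"delta_pos": [0.0,-0.001,0.165],"delta_rot": [0.003,-0.006,0],"claw": 100}
    - {"delta_pos": [0.0,-0.001,0.17],"delta_rot": [0.003,-0.006,0],"claw": 100}
    - {"delta_pos": [0.0,-0.001,0.17],"delta_rot": [0.003,-0.006,0],"claw": 100}
    - {"delta_pos": [0.0,-0.001,0.17],"delta_rot": [0.003,-0.006,0],"claw": 100}

```text
time: 2.92
eef_pos: [0.4899, 0.2129, 0.131]
tcp_rot: [0.615, 0.789, 0.001, 0.001]
contact_force: [-0.7, 0.2, 0.1]
opening: 1.001
```

>>> carry_out:
  commands:
    - {"delta_pos": [0,0,0],"delta_rot": [0,0,0],"claw": 0}
    - {"delta_pos": [0,0,0],"delta_rot": [0,0,0],"claw": 0}
    - {"delta_pos": [0,0,0],"delta_rot": [0,0,0],"claw": 0}
    - {"delta_pos": [0,0,0],"delta_rot": [0,0,0],"claw": 0}
    - {"delta_pos": [0,0,0],"delta_rot": [0,0,0],"claw": 0}
    - {"delta_pos": [0,0,0],"delta_rot": [0,0,0],"claw": 0}
    - {"delta_pos": [0,0,0],"delta_rot": [0,0,0],"claw": 0}
    - {"delta_pos": [0,0,0],"delta_rot": [0,0,0],"claw": 0}
  force: 60

```text
time: 3.58
eef_pos: [0.4901, 0.213, 0.132]
tcp_rot: [0.615, 0.789, 0.001, 0.001]
contact_force: [-2.4, -0.4, 5.9]
opening: 0.36
```

```bash
python3 wr.py w3; python3 plan.py .489 .2133 .320
```

```text
3.5833 [0.4901 0.213  0.132 ] 0.002
('red', 'ring') [488.7 216.4  25.5 105.2]
('green', 'pocket') [485.7 224.3  82.5  63.4  14.1  79.2]
('blue', 'pocket') [505.8 150.1  61.3  27.3  15.   79.3]
t 3.63 at [0.4902 0.213  0.1321] q6 [ 0.22 -0.03] open 0.361 F [-1.6 -0.8  5.5]
target [0.489  0.2133 0.32  ] dpos [0.0005, -0.0007, -0.1879] drot [0.0021, 0.0004, -0.0006]
```

View pics/w3.png

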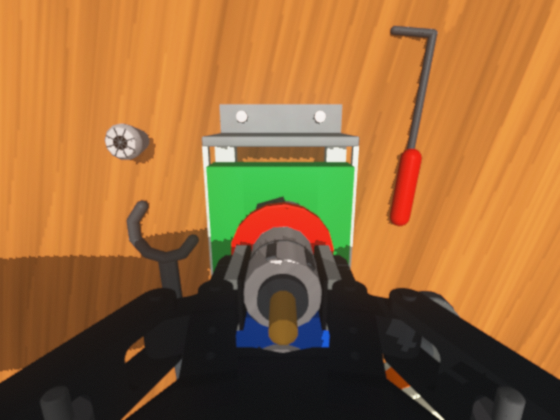

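The red tool's body is centred between the pads at (282,285), and the opening of 0.36 (about 31 mm) fits it. Now I lift.

>>> carry_out:
  commands:
    - {"delta_pos": [0,0,-0.015],"delta_rot": [0,0,0],"claw": 0}
    - {"delta_pos": [0,0,-0.04],"delta_rot": [0,0,0],"claw": 0}
    - {"delta_pos": [0,0,-0.075],"delta_rot": [0,0,0],"claw": 0}
    - {"delta_pos": [0,0,-0.11],"delta_rot": [0,0,0],"claw": 0}
    - {"delta_pos": [0,0,-0.145],"delta_rot": [0,0,0],"claw": 0}
    - {"delta_pos": [0,0,-0.175],"delta_rot": [0,0,0],"claw": 0}
    - {"delta_pos": [0,0,-0.188],"delta_rot": [0,0,0],"claw": 0}
    - {"delta_pos": [0,0,-0.188],"delta_rot": [0,0,0],"claw": 0}

```text
time: 4.3
eef_pos: [0.4909, 0.2133, 0.3229]
tcp_rot: [0.615, 0.789, 0.003, 0.003]
contact_force: [0.8, 0.3, -5.0]
opening: 0.36
```

```bash
python3 wr.py w4; python3 setter.py t4; python3 plan.py .5625 -.071 .32; python3 plan.py K .32
```

```text
4.3 [0.4909 0.2133 0.3229] 0.081
('red', 'pocket') [540.2   8.5  83.3  53.9  12.5  79.6]
('green', 'ring') [528.4  20.4  17.  105.5]
('green', 'pocket') [488.  214.2  81.2  82.6  14.1  79.3]
(array([0.64333172, 0.13779982, 0.10029772]), np.int32(336))
t 4.4 at [0.4889 0.2128 0.3174] q6 [ 0.22 -0.03] open 0.36 F [-0.2 -1.  -5.4]
target [ 0.5625 -0.071   0.32  ] dpos [-0.2932, 0.002, -0.0025] drot [-0.0016, 0.0003, -0.0006]
t 4.4 at [0.4889 0.2128 0.3174] q6 [ 0.22 -0.03] open 0.36 F [-0.2 -1.  -5.4]
target [ 0.5614 -0.0721  0.32  ] dpos [-0.294, 0.0006, -0.0025] drot [-0.0016, 0.0003, -0.0006]
```

View pics/t4.png

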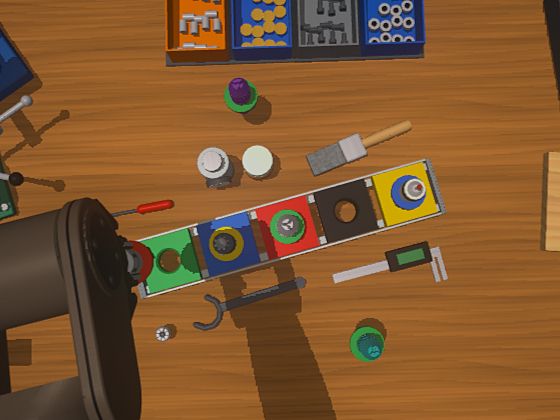

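The red tool is up and its pocket is empty at (170,260). The setter hasn't moved. Next it goes 294 mm along the row to black.

>>> carry_out:
  commands:
    - {"delta_pos": [-0.02,0.0,-0.002],"delta_rot": [0,0,0],"claw": 0}
    - {"delta_pos": [-0.055,0.0,-0.002],"delta_rot": [0,0,0],"claw": 0}
    - {"delta_pos": [-0.095,0.0,-0.002],"delta_rot": [0,0,0],"claw": 0}
    - {"delta_pos": [-0.135,0.0,-0.002],"delta_rot": [0,0,0],"claw": 0}
    - {"delta_pos": [-0.175,0.001,-0.002],"delta_rot": [0,0,0],"claw": 0}
    - {"delta_pos": [-0.215,0.001,-0.002],"delta_rot": [0,0,0],"claw": 0}
    - {"delta_pos": [-0.255,0.001,-0.002],"delta_rot": [0,0,0],"claw": 0}
    - {"delta_pos": [-0.28,0.001,-0.002],"delta_rot": [0,0,0],"claw": 0}

```text
time: 5.07
eef_pos: [0.5573, -0.0618, 0.3146]
tcp_rot: [0.616, 0.788, -0.003, -0.003]
contact_force: [0.6, 0.6, -4.6]
opening: 0.359
```

```bash
python3 plan.py K .31
```

```text
t 5.07 at [ 0.5573 -0.0618  0.3146] q6 [-0.29 -0.53] open 0.359 F [ 0.6  0.6 -4.6]
target [ 0.5614 -0.0721  0.31  ] dpos [-0.011, 0.0015, 0.0045] drot [-0.0082, -0.0016, -0.0029]
```

>>> carry_out:
  commands:
    - {"delta_pos": [-0.011,0.0015,0.005],"delta_rot": [-0.008,-0.002,-0.003],"claw": 0}
    - {"delta_pos": [-0.011,0.0015,0.015],"delta_rot": [-0.008,-0.002,-0.003],"claw": 0}
    - {"delta_pos": [-0.011,0.0015,0.035],"delta_rot": [-0.008,-0.002,-0.003],"claw": 0}
    - {"delta_pos": [-0.011,0.0015,0.06],"delta_rot": [-0.008,-0.002,-0.003],"claw": 0}
    - {"delta_pos": [-0.011,0.0015,0.08],"delta_rot": [-0.008,-0.002,-0.003],"claw": 0}
    - {"delta_pos": [-0.011,0.0015,0.09],"delta_rot": [-0.008,-0.002,-0.003],"claw": 0}
    - {"delta_pos": [-0.011,0.0015,0.09],"delta_rot": [-0.008,-0.002,-0.003],"claw": 0}
    - {"delta_pos": [-0.011,0.0015,0.09],"delta_rot": [-0.008,-0.002,-0.003],"claw": 0}

```text
time: 5.73
eef_pos: [0.5599, -0.071, 0.2228]
tcp_rot: [0.614, 0.789, -0.001, -0.002]
contact_force: [0.6, 0.1, -4.3]
opening: 0.358
```

```bash
python3 wr.py w5; python3 plan.py .562 -.072 .134
python3 - <<'E'
from plant import ctrl
import cv2
p,d=ctrl.read_camera("side");cv2.imwrite("pics/s5.png",p[:,:,::-1])
E
```

```text
5.7333 [ 0.5599 -0.071   0.2228] 0.057
('red', 'pocket') [546.4 -15.9  82.4 164.6  14.1  79.2]
('yellow', 'pocket') [ 591.  -192.    82.7   29.6   14.4   79.5]
('green', 'ring') [537.4  19.5  22.2 105.2]
('blue', 'ring') [ 609.6 -170.9    6.   105.4]
('blue', 'pocket') [523.   78.4  81.3   2.   14.2  79.1]
t 5.78 at [ 0.5609 -0.0715  0.2246] q6 [-0.31 -0.55] open 0.359 F [ 0.6 -0.5 -5.1]
target [ 0.562 -0.072  0.134] dpos [-0.0007, 0.001, 0.0906] drot [0.0, 0.0002, 0.0009]
```

View pics/s5.png

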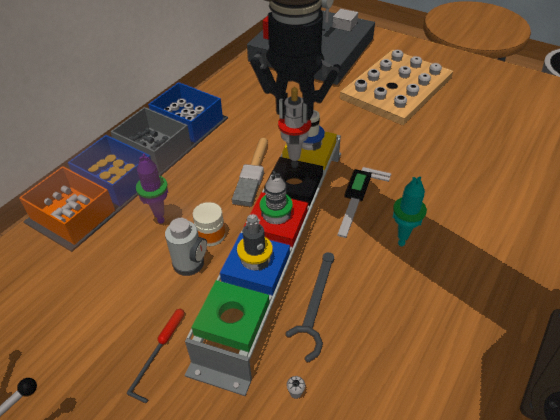

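View pics/w5.png

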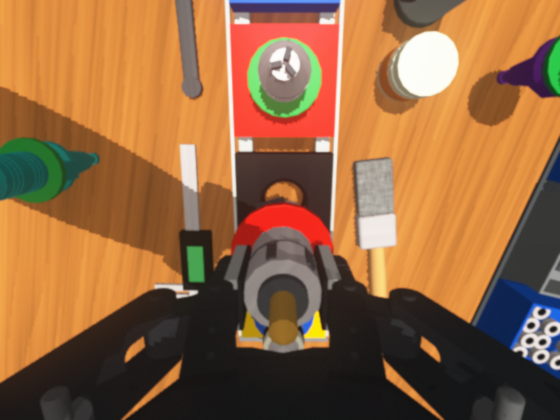

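In both views the red tool hangs upright over the black hole, which is partly hidden at (283,193) in the wrist view. I lower it in two stages and watch the force.

>>> carry_out:
  commands:
    - {"delta_pos": [-0.001,0.001,0.01],"delta_rot": [0,0,0],"claw": 0}
    - {"delta_pos": [-0.001,0.001,0.025],"delta_rot": [0,0,0],"claw": 0}
    - {"delta_pos": [-0.001,0.001,0.04],"delta_rot": [0,0,0],"claw": 0}
    - {"delta_pos": [-0.001,0.001,0.055],"delta_rot": [0,0,0],"claw": 0}
    - {"delta_pos": [-0.001,0.001,0.068],"delta_rot": [0,0,0],"claw": 0}
    - {"delta_pos": [-0.001,0.001,0.078],"delta_rot": [0,0,0],"claw": 0}
    - {"delta_pos": [-0.001,0.001,0.084],"delta_rot": [0,0,0],"claw": 0}
    - {"delta_pos": [-0.001,0.001,0.086],"delta_rot": [0,0,0],"claw": 0}

```text
time: 6.5
eef_pos: [0.5625, -0.0726, 0.1387]
tcp_rot: [0.614, 0.789, 0.0, 0.0]
contact_force: [0.3, -0.2, -4.3]
opening: 0.358
```

```bash
python3 plan.py .562 -.072 .131
```

```text
t 6.5 at [ 0.5625 -0.0726  0.1387] q6 [-0.31 -0.56] open 0.358 F [ 0.3 -0.2 -4.3]
target [ 0.562 -0.072  0.131] dpos [0.0007, -0.0003, 0.0077] drot [0.0005, 0.0005, 0.0007]
```

>>> carry_out:
  commands:
    - {"delta_pos": [0,0,0.003],"delta_rot": [0,0,0],"claw": 0}
    - {"delta_pos": [0,0,0.006],"delta_rot": [0,0,0],"claw": 0}
    - {"delta_pos": [0,0,0.008],"delta_rot": [0,0,0],"claw": 0}
    - {"delta_pos": [0,0,0.008],"delta_rot": [0,0,0],"claw": 0}

```text
time: 6.83
eef_pos: [0.5631, -0.0728, 0.1321]
tcp_rot: [0.614, 0.789, 0.0, 0.001]
contact_force: [-2.1, 0.1, 0.3]
opening: 0.357
```

>>> carry_out:
  commands:
    - {"delta_pos": [0,0,0],"delta_rot": [0,0,0],"claw": 100}
    - {"delta_pos": [0,0,0],"delta_rot": [0,0,0],"claw": 100}
    - {"delta_pos": [0,0,0],"delta_rot": [0,0,0],"claw": 100}
    - {"delta_pos": [0,0,0],"delta_rot": [0,0,0],"claw": 100}
    - {"delta_pos": [0,0,0],"delta_rot": [0,0,0],"claw": 100}
    - {"delta_pos": [0,0,0],"delta_rot": [0,0,0],"claw": 100}
    - {"delta_pos": [0,0,0],"delta_rot": [0,0,0],"claw": 100}
    - {"delta_pos": [0,0,0],"delta_rot": [0,0,0],"claw": 100}

```text
time: 7.5
eef_pos: [0.5631, -0.0728, 0.1321]
tcp_rot: [0.614, 0.789, 0.0, 0.001]
contact_force: [0.5, -0.2, 0.2]
opening: 0.998
```

>>> carry_out:
  commands:
    - {"delta_pos": [0,0,-0.03],"delta_rot": [0,0,0],"claw": 100}
    - {"delta_pos": [0,0,-0.07],"delta_rot": [0,0,0],"claw": 100}
    - {"delta_pos": [0,0,-0.11],"delta_rot": [0,0,0],"claw": 100}
    - {"delta_pos": [0.02,0,-0.12],"delta_rot": [0,0,0],"claw": 100}
    - {"delta_pos": [0.06,0,-0.12],"delta_rot": [0,0,0],"claw": 100}
    - {"delta_pos": [0.09,0,-0.12],"delta_rot": [0,0,0],"claw": 100}
    - {"delta_pos": [0.098,0,-0.12],"delta_rot": [0,0,0],"claw": 100}
    - {"delta_pos": [0.098,0,-0.12],"delta_rot": [0,0,0],"claw": 100}

```text
time: 8.17
eef_pos: [0.5382, 0.0241, 0.252]
tcp_rot: [0.613, 0.79, 0.0, 0.001]
contact_force: [0.1, 0.4, -0.0]
opening: 0.998
```

```bash
python3 wr.py w6; python3 plan.py .538 .023 .130
```

```text
8.1667 [0.5382 0.0241 0.252 ] 0.046
('red', 'ring') [561.9 -69.7  26.8 105.3]
('red', 'pocket') [547.6 -21.5  83.  177.7  14.2  79.3]
('yellow', 'ring') [512.6 118.2  26.1 105.2]
('yellow', 'pocket') [ 576.5 -136.4   83.    31.3   14.3   79.5]
('green', 'ring') [536.   24.5  25.4 105.3]
('green', 'pocket') [497.9 176.7  81.2  11.7  14.4  79.1]
('blue', 'pocket') [512.4 118.6  81.9  82.5  14.4  79.2]
t 8.22 at [0.5386 0.0228 0.2519] q6 [-0.15 -0.4 ] open 1.002 F [-0.6  0.  -0.3]
target [0.538 0.023 0.13 ] dpos [0.0006, -0.0007, 0.1219] drot [0.0014, 0.002, 0.0028]
```

View pics/w6.png

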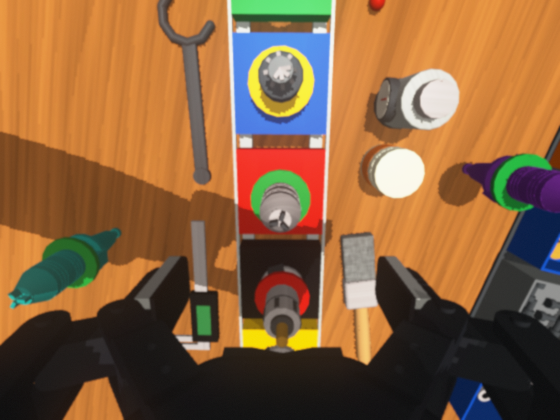

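The red tool sits fully down in black: ring at (283,292), z 105.3 mm, the same as the seated ones. The green tool is below the gripper at (281,200). Next I grasp it and lift.

>>> carry_out:
  commands:
    - {"delta_pos": [0.0,-0.001,0.035],"delta_rot": [0.001,0.002,0.003],"claw": 100}
    - {"delta_pos": [0.0,-0.001,0.075],"delta_rot": [0.001,0.002,0.003],"claw": 100}
    - {"delta_pos": [0.0,-0.001,0.105],"delta_rot": [0.001,0.002,0.003],"claw": 100}
    - {"delta_pos": [0.0,-0.001,0.118],"delta_rot": [0.001,0.002,0.003],"claw": 100}
    - {"delta_pos": [0.0,-0.001,0.122],"delta_rot": [0.001,0.002,0.003],"claw": 100}
    - {"delta_pos": [0.0,-0.001,0.122],"delta_rot": [0.001,0.002,0.003],"claw": 100}
    - {"delta_pos": [0.0,-0.001,0.122],"delta_rot": [0.001,0.002,0.003],"claw": 100}

```text
time: 8.8
eef_pos: [0.539, 0.0214, 0.1309]
tcp_rot: [0.615, 0.789, 0.001, 0.001]
contact_force: [-0.5, -0.9, 1.1]
opening: 1.0
```

>>> carry_out:
  commands:
    - {"delta_pos": [0,0,0],"delta_rot": [0,0,0],"claw": 0}
    - {"delta_pos": [0,0,0],"delta_rot": [0,0,0],"claw": 0}
    - {"delta_pos": [0,0,0],"delta_rot": [0,0,0],"claw": 0}
    - {"delta_pos": [0,0,0],"delta_rot": [0,0,0],"claw": 0}
    - {"delta_pos": [0,0,0],"delta_rot": [0,0,0],"claw": 0}
    - {"delta_pos": [0,0,0],"delta_rot": [0,0,0],"claw": 0}
    - {"delta_pos": [0,0,0],"delta_rot": [0,0,0],"claw": 0}
    - {"delta_pos": [0,0,0],"delta_rot": [0,0,0],"claw": 0}

```text
time: 9.47
eef_pos: [0.5392, 0.0213, 0.1318]
tcp_rot: [0.615, 0.789, 0.0, 0.001]
contact_force: [-3.0, -1.4, 6.1]
opening: 0.358
```

>>> carry_out:
  commands:
    - {"delta_pos": [0,0,-0.015],"delta_rot": [0,0,0],"claw": 0}
    - {"delta_pos": [0,0,-0.04],"delta_rot": [0,0,0],"claw": 0}
    - {"delta_pos": [0,0,-0.075],"delta_rot": [0,0,0],"claw": 0}
    - {"delta_pos": [0,0,-0.11],"delta_rot": [0,0,0],"claw": 0}
    - {"delta_pos": [0,0,-0.145],"delta_rot": [0,0,0],"claw": 0}
    - {"delta_pos": [0,0,-0.175],"delta_rot": [0,0,0],"claw": 0}
    - {"delta_pos": [0,0,-0.19],"delta_rot": [0,0,0],"claw": 0}
    - {"delta_pos": [0,0,-0.19],"delta_rot": [0,0,0],"claw": 0}

```text
time: 10.13
eef_pos: [0.5401, 0.0214, 0.3254]
tcp_rot: [0.615, 0.789, 0.002, 0.004]
contact_force: [0.6, 0.6, -4.0]
opening: 0.359
```

```bash
python3 wr.py w7; python3 plan.py .4893 .2133 .32
```

```text
10.1333 [0.5401 0.0214 0.3254] 0.076
('red', 'pocket') [535.9  24.4  82.7  82.8  14.1  79.3]
('yellow', 'ring') [512.4 118.2  25.8 105.3]
('yellow', 'pocket') [ 587.2 -179.8   82.8   54.4   13.7   79.6]
('green', 'pocket') [495.1 186.7  80.5  30.5  14.3  79.1]
('blue', 'pocket') [512.2 118.9  81.5  80.8  14.1  79.3]
t 10.18 at [0.539  0.0215 0.3222] q6 [-0.15 -0.39] open 0.359 F [ 0.6 -0.  -5.5]
target [0.4893 0.2133 0.32  ] dpos [0.1981, -0.0014, 0.0018] drot [0.0041, 0.002, -0.0006]
```

View pics/w7.png

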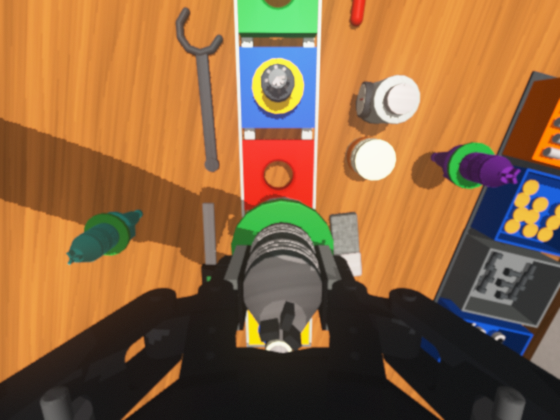

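The green tool is held upright and the red pocket is empty at (278,175). Two pitches (196 mm) along the row to green.

>>> carry_out:
  commands:
    - {"delta_pos": [0.02,0.0,0.0],"delta_rot": [0.002,0.001,0],"claw": 0}
    - {"delta_pos": [0.055,0.0,0.0],"delta_rot": [0.004,0.002,0],"claw": 0}
    - {"delta_pos": [0.095,0.0,0.0],"delta_rot": [0.004,0.002,0],"claw": 0}
    - {"delta_pos": [0.135,0.0,0.0],"delta_rot": [0.004,0.002,0],"claw": 0}
    - {"delta_pos": [0.17,0.0,0.0],"delta_rot": [0.004,0.002,0],"claw": 0}
    - {"delta_pos": [0.19,0.0,0.0],"delta_rot": [0.004,0.002,0],"claw": 0}
    - {"delta_pos": [0.196,0.0,0.0],"delta_rot": [0.004,0.002,0],"claw": 0}
    - {"delta_pos": [0.196,0.0,0.0],"delta_rot": [0.004,0.002,0],"claw": 0}

```text
time: 10.85
eef_pos: [0.4894, 0.2127, 0.318]
tcp_rot: [0.613, 0.79, -0.002, -0.002]
contact_force: [-0.1, -0.4, -4.8]
opening: 0.356
```

```bash
python3 plan.py .491 .2115 .22
```

```text
t 10.85 at [0.4894 0.2127 0.318 ] q6 [ 0.22 -0.03] open 0.356 F [-0.1 -0.4 -4.8]
target [0.491  0.2115 0.22  ] dpos [-0.0016, 0.0019, 0.098] drot [-0.0061, -0.0002, 0.0023]
```

>>> carry_out:
  commands:
    - {"delta_pos": [-0.001,0.001,0.015],"delta_rot": [-0.006,0,0.002],"claw": 0}
    - {"delta_pos": [-0.001,0.0015,0.045],"delta_rot": [-0.006,0,0.002],"claw": 0}
    - {"delta_pos": [-0.001,0.0015,0.075],"delta_rot": [-0.006,0,0.002],"claw": 0}
    - {"delta_pos": [-0.001,0.0015,0.09],"delta_rot": [-0.006,0,0.002],"claw": 0}
    - {"delta_pos": [-0.001,0.0015,0.096],"delta_rot": [-0.006,0,0.002],"claw": 0}
    - {"delta_pos": [-0.001,0.0015,0.096],"delta_rot": [-0.006,0,0.002],"claw": 0}

```text
time: 11.35
eef_pos: [0.4891, 0.2104, 0.2184]
tcp_rot: [0.615, 0.789, -0.003, -0.002]
contact_force: [0.7, 0.6, -4.2]
opening: 0.357
```

```bash
python3 wr.py w8; python3 plan.py .491 .212 .14
```

```text
11.35 [0.4891 0.2104 0.2184] 0.065
('red', 'pocket') [525.7  66.7  79.3   4.7  14.4  76.1]
('green', 'pocket') [487.1 219.8  81.9  71.7  14.1  79.3]
('blue', 'pocket') [519.   92.7  82.3  28.   14.4  79.5]
t 11.4 at [0.4903 0.2109 0.2207] q6 [ 0.22 -0.03] open 0.359 F [-0.1 -0.  -4. ]
target [0.491 0.212 0.14 ] dpos [0.0009, 0.0012, 0.0807] drot [-0.0027, 0.0001, -0.001]
```

View pics/w8.png

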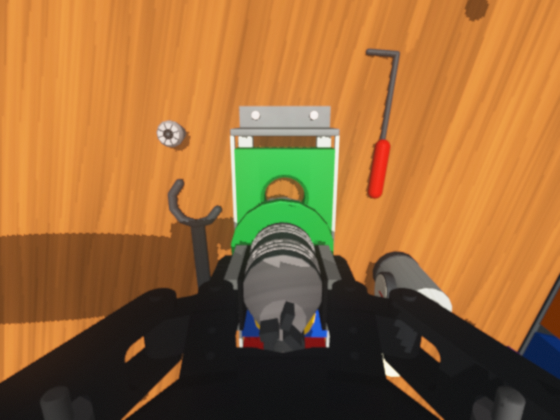

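The green tool is over the green hole at (285,190), centred across the pocket. Lowering.

>>> carry_out:
  commands:
    - {"delta_pos": [0.001,0.001,0.01],"delta_rot": [-0.003,0,0],"claw": 0}
    - {"delta_pos": [0.001,0.001,0.025],"delta_rot": [-0.003,0,0],"claw": 0}
    - {"delta_pos": [0.001,0.001,0.04],"delta_rot": [-0.003,0,0],"claw": 0}
    - {"delta_pos": [0.001,0.001,0.055],"delta_rot": [-0.003,0,0],"claw": 0}
    - {"delta_pos": [0.001,0.001,0.068],"delta_rot": [-0.003,0,0],"claw": 0}
    - {"delta_pos": [0.001,0.001,0.076],"delta_rot": [-0.003,0,0],"claw": 0}
    - {"delta_pos": [0.001,0.001,0.08],"delta_rot": [-0.003,0,0],"claw": 0}
    - {"delta_pos": [0.001,0.001,0.081],"delta_rot": [-0.003,0,0],"claw": 0}

```text
time: 12.07
eef_pos: [0.4911, 0.212, 0.1397]
tcp_rot: [0.615, 0.789, 0.0, 0.0]
contact_force: [-0.5, -0.7, -5.3]
opening: 0.36
```

```bash
python3 plan.py .4905 .212 .1315
```

```text
t 12.07 at [0.4911 0.212  0.1397] q6 [ 0.22 -0.03] open 0.36 F [-0.5 -0.7 -5.3]
target [0.4905 0.212  0.1315] dpos [0.0002, -0.0006, 0.0082] drot [0.0006, 0.0002, -0.001]
```

>>> carry_out:
  commands:
    - {"delta_pos": [0,0,0.003],"delta_rot": [0,0,0],"claw": 0}
    - {"delta_pos": [0,0,0.006],"delta_rot": [0,0,0],"claw": 0}
    - {"delta_pos": [0,0,0.009],"delta_rot": [0,0,0],"claw": 0}
    - {"delta_pos": [0,0,0.009],"delta_rot": [0,0,0],"claw": 0}

```text
time: 12.4
eef_pos: [0.4919, 0.2122, 0.1319]
tcp_rot: [0.615, 0.789, 0.001, 0.001]
contact_force: [-1.5, -2.1, -0.1]
opening: 0.352
```

>>> carry_out:
  commands:
    - {"delta_pos": [0,0,0],"delta_rot": [0,0,0],"claw": 100}
    - {"delta_pos": [0,0,0],"delta_rot": [0,0,0],"claw": 100}
    - {"delta_pos": [0,0,0],"delta_rot": [0,0,0],"claw": 100}
    - {"delta_pos": [0,0,0],"delta_rot": [0,0,0],"claw": 100}
    - {"delta_pos": [0,0,0],"delta_rot": [0,0,0],"claw": 100}
    - {"delta_pos": [0,0,0],"delta_rot": [0,0,0],"claw": 100}
    - {"delta_pos": [0,0,0],"delta_rot": [0,0,0],"claw": 100}
    - {"delta_pos": [0,0,0],"delta_rot": [0,0,0],"claw": 100}

```text
time: 13.07
eef_pos: [0.4919, 0.2122, 0.1319]
tcp_rot: [0.615, 0.789, 0.001, 0.001]
contact_force: [1.1, -0.5, -0.6]
opening: 1.001
```

>>> carry_out:
  commands:
    - {"delta_pos": [0,0,-0.03],"delta_rot": [0,0,0],"claw": 100}
    - {"delta_pos": [0,0,-0.07],"delta_rot": [0,0,0],"claw": 100}
    - {"delta_pos": [0,0,-0.11],"delta_rot": [0,0,0],"claw": 100}
    - {"delta_pos": [-0.02,0,-0.12],"delta_rot": [0,0,0],"claw": 100}
    - {"delta_pos": [-0.06,0,-0.12],"delta_rot": [0,0,0],"claw": 100}
    - {"delta_pos": [-0.1,0,-0.12],"delta_rot": [0,0,0],"claw": 100}
    - {"delta_pos": [-0.12,0,-0.12],"delta_rot": [0,0,0],"claw": 100}
    - {"delta_pos": [-0.13,0,-0.12],"delta_rot": [0,0,0],"claw": 100}

```text
time: 13.73
eef_pos: [0.5239, 0.0836, 0.2521]
tcp_rot: [0.616, 0.788, 0.001, 0.001]
contact_force: [0.2, 0.7, 1.1]
opening: 0.999
```

```bash
python3 wr.py w9; python3 plan.py .562 -.072 .25
```

```text
13.7333 [0.5239 0.0836 0.2521] 0.195
('red', 'ring') [561.1 -66.8  25.3 105.3]
('red', 'pocket') [544.8 -11.3  83.1 158.7  13.9  79.3]
('yellow', 'ring') [512.4 118.5  25.9 105.3]
('green', 'ring') [491.2 214.3  26.6 105.2]
('green', 'pocket') [490.  207.2  81.3  71.6  14.   79.2]
('blue', 'pocket') [512.5 118.5  82.   82.7  14.1  79.3]
t 13.78 at [0.524  0.0834 0.2519] q6 [-0.03 -0.28] open 0.996 F [0.2 0.2 0.7]
target [ 0.562 -0.072  0.25 ] dpos [-0.16, -0.0005, 0.0021] drot [0.0024, 0.0012, -0.0042]
```

Green is seated (ring z 105.2 mm). Now back to black for the red tool.

>>> carry_out:
  commands:
    - {"delta_pos": [-0.04,0.0,0.0],"delta_rot": [0.002,0.001,-0.004],"claw": 100}
    - {"delta_pos": [-0.08,0.0,0.0],"delta_rot": [0.002,0.001,-0.004],"claw": 100}
    - {"delta_pos": [-0.12,0.0,0.0],"delta_rot": [0.002,0.001,-0.004],"claw": 100}
    - {"delta_pos": [-0.15,0.0,0.0],"delta_rot": [0.002,0.001,-0.004],"claw": 100}
    - {"delta_pos": [-0.16,0.0,0.0],"delta_rot": [0.002,0.001,-0.004],"claw": 100}
    - {"delta_pos": [-0.16,0.0,0.0],"delta_rot": [0.002,0.001,-0.004],"claw": 100}
    - {"delta_pos": [-0.16,0.0,0.02],"delta_rot": [0.002,0.001,-0.004],"claw": 100}
    - {"delta_pos": [-0.16,0.0,0.04],"delta_rot": [0.002,0.001,-0.004],"claw": 100}

```text
time: 14.45
eef_pos: [0.5634, -0.0702, 0.2131]
tcp_rot: [0.614, 0.789, 0.001, 0.001]
contact_force: [-0.3, -0.4, -0.9]
opening: 0.999
```

```bash
python3 plan.py .5622 -.072 .13
```

```text
t 14.45 at [ 0.5634 -0.0702  0.2131] q6 [-0.3  -0.55] open 0.999 F [-0.3 -0.4 -0.9]
target [ 0.5622 -0.072   0.13  ] dpos [-0.0014, -0.0019, 0.0831] drot [0.0036, 0.0009, 0.0009]
```

>>> carry_out:
  commands:
    - {"delta_pos": [-0.001,-0.001,0.03],"delta_rot": [0.003,0,0],"claw": 100}
    - {"delta_pos": [-0.001,-0.001,0.06],"delta_rot": [0.003,0,0],"claw": 100}
    - {"delta_pos": [-0.001,-0.001,0.078],"delta_rot": [0.003,0,0],"claw": 100}
    - {"delta_pos": [-0.001,-0.001,0.083],"delta_rot": [0.003,0,0],"claw": 100}
    - {"delta_pos": [-0.001,-0.001,0.083],"delta_rot": [0.003,0,0],"claw": 100}
    - {"delta_pos": [-0.001,-0.001,0.083],"delta_rot": [0.003,0,0],"claw": 100}

```text
time: 14.95
eef_pos: [0.5635, -0.0702, 0.1311]
tcp_rot: [0.613, 0.79, 0.0, 0.001]
contact_force: [0.1, 0.0, 1.1]
opening: 0.998
```

>>> carry_out:
  commands:
    - {"delta_pos": [0,0,0],"delta_rot": [0,0,0],"claw": 0}
    - {"delta_pos": [0,0,0],"delta_rot": [0,0,0],"claw": 0}
    - {"delta_pos": [0,0,0],"delta_rot": [0,0,0],"claw": 0}
    - {"delta_pos": [0,0,0],"delta_rot": [0,0,0],"claw": 0}
    - {"delta_pos": [0,0,0],"delta_rot": [0,0,0],"claw": 0}
    - {"delta_pos": [0,0,0],"delta_rot": [0,0,0],"claw": 0}
    - {"delta_pos": [0,0,0],"delta_rot": [0,0,0],"claw": 0}
    - {"delta_pos": [0,0,0],"delta_rot": [0,0,0],"claw": 0}

```text
time: 15.62
eef_pos: [0.5634, -0.0705, 0.1322]
tcp_rot: [0.613, 0.79, -0.0, 0.001]
contact_force: [-3.8, -0.3, 4.9]
opening: 0.357
```

>>> carry_out:
  commands:
    - {"delta_pos": [0,0,-0.015],"delta_rot": [0,0,0],"claw": 0}
    - {"delta_pos": [0,0,-0.04],"delta_rot": [0,0,0],"claw": 0}
    - {"delta_pos": [0,0,-0.07],"delta_rot": [0,0,0],"claw": 0}
    - {"delta_pos": [0,0,-0.095],"delta_rot": [0,0,0],"claw": 0}
    - {"delta_pos": [0,0,-0.11],"delta_rot": [0,0,0],"claw": 0}
    - {"delta_pos": [0,0,-0.115],"delta_rot": [0,0,0],"claw": 0}
    - {"delta_pos": [0,0,-0.115],"delta_rot": [0,0,0],"claw": 0}

```text
time: 16.2
eef_pos: [0.5634, -0.0705, 0.2474]
tcp_rot: [0.614, 0.79, 0.0, 0.001]
contact_force: [0.4, -0.1, -4.8]
opening: 0.358
```

```bash
python3 wr.py w10; python3 plan.py .538 .023 .25
```

```text
16.2 [ 0.5634 -0.0705  0.2474] 0.043
('red', 'pocket') [547.7 -22.2  82.2 177.8  14.2  79.2]
('yellow', 'pocket') [ 596.2 -202.4   76.2    4.9   14.2   79.4]
('blue', 'pocket') [521.6  81.7  81.1   8.6  14.3  79.1]
t 16.25 at [ 0.5627 -0.0703  0.2457] q6 [-0.3  -0.55] open 0.363 F [ 0.1  0.1 -4.4]
target [0.538 0.023 0.25 ] dpos [0.0965, -0.0009, -0.0043] drot [-0.0005, 0.0002, 0.0021]
```

View pics/w10.png

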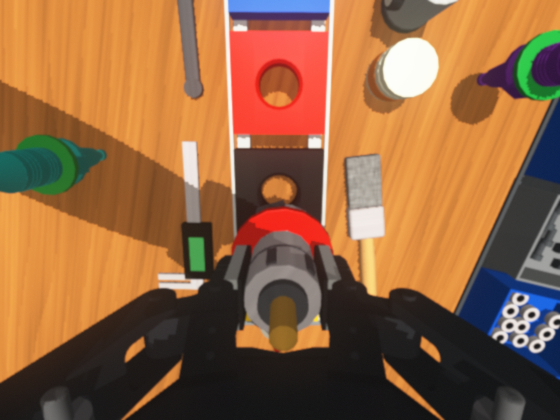

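The red tool is held and both the red (278,85) and black (280,190) holes are empty. One pitch to red.

>>> carry_out:
  commands:
    - {"delta_pos": [0.015,0,0],"delta_rot": [0,0,0.002],"claw": 0}
    - {"delta_pos": [0.04,0,0],"delta_rot": [0,0,0.002],"claw": 0}
    - {"delta_pos": [0.07,0,0],"delta_rot": [0,0,0.002],"claw": 0}
    - {"delta_pos": [0.09,0,0],"delta_rot": [0,0,0.002],"claw": 0}
    - {"delta_pos": [0.098,0,0],"delta_rot": [0,0,0.002],"claw": 0}
    - {"delta_pos": [0.098,0,0.01],"delta_rot": [0,0,0.002],"claw": 0}
    - {"delta_pos": [0.098,0,0.022],"delta_rot": [0,0,0.002],"claw": 0}
    - {"delta_pos": [0.098,0,0.025],"delta_rot": [0,0,0.002],"claw": 0}

```text
time: 16.92
eef_pos: [0.5368, 0.0241, 0.2163]
tcp_rot: [0.615, 0.789, -0.002, -0.003]
contact_force: [-1.3, 0.4, -6.3]
opening: 0.357
```

```bash
python3 wr.py w11; python3 plan.py .539 .024 .14
```

```text
16.9167 [0.5368 0.0241 0.2163] 0.031
('red', 'pocket') [534.7  29.7  83.1  71.7  14.2  79.2]
('yellow', 'ring') [512.5 118.4  26.  105.2]
('yellow', 'pocket') [ 554.7 -119.1    8.2   40.1   82.1   78.4]
('green', 'pocket') [501.8 172.2  18.9   1.3  14.   76.3]
('blue', 'pocket') [512.3 118.7  81.8  83.   14.1  79.2]
t 16.97 at [0.5367 0.024  0.2165] q6 [-0.14 -0.39] open 0.356 F [-0.5  0.6 -6.2]
target [0.539 0.024 0.14 ] dpos [-0.0007, 0.0028, 0.0764] drot [-0.0071, -0.0019, -0.0009]
```

View pics/w11.png

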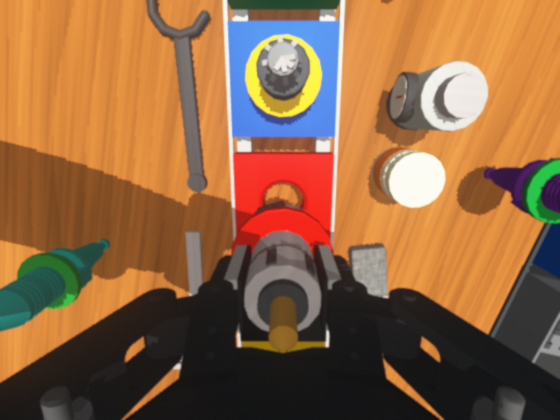

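>>> carry_out:
  commands:
    - {"delta_pos": [0,0.002,0.003],"delta_rot": [-0.007,-0.002,0],"claw": 0}
    - {"delta_pos": [0,0.0025,0.015],"delta_rot": [-0.007,-0.002,0],"claw": 0}
    - {"delta_pos": [0,0.0025,0.03],"delta_rot": [-0.007,-0.002,0],"claw": 0}
    - {"delta_pos": [0,0.0025,0.045],"delta_rot": [-0.007,-0.002,0],"claw": 0}
    - {"delta_pos": [0,0.0025,0.06],"delta_rot": [-0.007,-0.002,0],"claw": 0}
    - {"delta_pos": [0,0.0025,0.07],"delta_rot": [-0.007,-0.002,0],"claw": 0}
    - {"delta_pos": [0,0.0025,0.076],"delta_rot": [-0.007,-0.002,0],"claw": 0}
    - {"delta_pos": [0,0.0025,0.076],"delta_rot": [-0.007,-0.002,0],"claw": 0}

```text
time: 17.63
eef_pos: [0.5376, 0.0244, 0.1385]
tcp_rot: [0.615, 0.789, -0.001, -0.001]
contact_force: [-0.4, -0.3, -5.8]
opening: 0.357
```

```bash
python3 plan.py .539 .024 .1315
```

```text
t 17.63 at [0.5376 0.0244 0.1385] q6 [-0.14 -0.39] open 0.357 F [-0.4 -0.3 -5.8]
target [0.539  0.024  0.1315] dpos [-0.0008, 0.0013, 0.007] drot [-0.0033, -0.0012, -0.0014]
```

>>> carry_out:
  commands:
    - {"delta_pos": [0,0.001,0.002],"delta_rot": [-0.003,-0.001,0],"claw": 0}
    - {"delta_pos": [0,0.001,0.005],"delta_rot": [-0.003,-0.001,0],"claw": 0}
    - {"delta_pos": [0,0.001,0.008],"delta_rot": [-0.003,-0.001,0],"claw": 0}
    - {"delta_pos": [0,0.001,0.008],"delta_rot": [-0.003,-0.001,0],"claw": 0}

```text
time: 17.97
eef_pos: [0.5394, 0.0245, 0.1322]
tcp_rot: [0.615, 0.789, 0.0, 0.001]
contact_force: [-2.7, -0.6, 1.9]
opening: 0.362
```

>>> carry_out:
  commands:
    - {"delta_pos": [0,0,0],"delta_rot": [0,0,0],"claw": 100}
    - {"delta_pos": [0,0,0],"delta_rot": [0,0,0],"claw": 100}
    - {"delta_pos": [0,0,0],"delta_rot": [0,0,0],"claw": 100}
    - {"delta_pos": [0,0,0],"delta_rot": [0,0,0],"claw": 100}
    - {"delta_pos": [0,0,0],"delta_rot": [0,0,0],"claw": 100}
    - {"delta_pos": [0,0,0],"delta_rot": [0,0,0],"claw": 100}
    - {"delta_pos": [0,0,0],"delta_rot": [0,0,0],"claw": 100}
    - {"delta_pos": [0,0,0],"delta_rot": [0,0,0],"claw": 100}

```text
time: 18.63
eef_pos: [0.5394, 0.0245, 0.1321]
tcp_rot: [0.615, 0.789, 0.0, 0.001]
contact_force: [-0.5, -1.0, -0.4]
opening: 0.999
```

>>> carry_out:
  commands:
    - {"delta_pos": [0,0,-0.03],"delta_rot": [0,0,0],"claw": 100}
    - {"delta_pos": [0,0,-0.07],"delta_rot": [0,0,0],"claw": 100}
    - {"delta_pos": [0,0,-0.11],"delta_rot": [0,0,0],"claw": 100}
    - {"delta_pos": [0.02,0,-0.12],"delta_rot": [0,0,0],"claw": 100}
    - {"delta_pos": [0.06,0,-0.12],"delta_rot": [0,0,0],"claw": 100}
    - {"delta_pos": [0.09,0,-0.12],"delta_rot": [0,0,0],"claw": 100}
    - {"delta_pos": [0.097,0,-0.12],"delta_rot": [0,0,0],"claw": 100}
    - {"delta_pos": [0.097,0,-0.12],"delta_rot": [0,0,0],"claw": 100}

```text
time: 19.3
eef_pos: [0.5149, 0.1202, 0.252]
tcp_rot: [0.614, 0.79, 0.0, 0.001]
contact_force: [-0.3, -0.6, -0.9]
opening: 1.001
```

```bash
python3 wr.py w12; python3 plan.py .5137 .118 .13
```

```text
19.3 [0.5149 0.1202 0.252 ] 0.048
('red', 'ring') [538.6  25.5  26.9 105.3]
('red', 'pocket') [535.8  24.9  82.9  85.7  14.1  79.4]
('yellow', 'ring') [512.1 119.5  25.9 105.3]
('green', 'ring') [491.  214.9  26.5 105.2]
('green', 'pocket') [488.6 213.5  81.4  83.5  14.   79.2]
('blue', 'pocket') [512.2 119.8  82.1  82.2  14.3  79.3]
t 19.35 at [0.5153 0.119  0.2519] q6 [ 0.04 -0.21] open 1.001 F [ 0.3 -0.7  0.9]
target [0.5137 0.118  0.13  ] dpos [-0.0004, -0.0019, 0.1219] drot [0.0009, 0.0013, 0.0008]
```

View pics/w12.png

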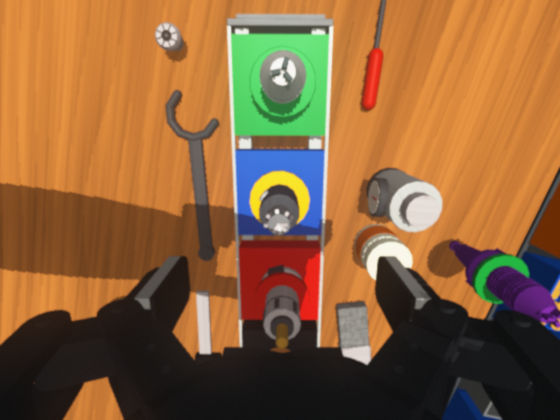

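Green in green (280,80) and red in red (282,285), both with their rings at z 105.2-105.3 mm, so seated. The yellow tool at (280,200) is next, to black.

>>> carry_out:
  commands:
    - {"delta_pos": [0.0,-0.002,0.035],"delta_rot": [0.001,0.001,0],"claw": 100}
    - {"delta_pos": [0.0,-0.002,0.075],"delta_rot": [0.001,0.001,0],"claw": 100}
    - {"delta_pos": [0.0,-0.002,0.105],"delta_rot": [0.001,0.001,0],"claw": 100}
    - {"delta_pos": [0.0,-0.002,0.118],"delta_rot": [0.001,0.001,0],"claw": 100}
    - {"delta_pos": [0.0,-0.002,0.122],"delta_rot": [0.001,0.001,0],"claw": 100}
    - {"delta_pos": [0.0,-0.002,0.122],"delta_rot": [0.001,0.001,0],"claw": 100}
    - {"delta_pos": [0.0,-0.002,0.122],"delta_rot": [0.001,0.001,0],"claw": 100}

```text
time: 19.93
eef_pos: [0.5146, 0.1176, 0.1308]
tcp_rot: [0.615, 0.789, 0.0, 0.001]
contact_force: [-0.1, 1.1, -0.0]
opening: 1.001
```

>>> carry_out:
  commands:
    - {"delta_pos": [0,0,0],"delta_rot": [0,0,0],"claw": 0}
    - {"delta_pos": [0,0,0],"delta_rot": [0,0,0],"claw": 0}
    - {"delta_pos": [0,0,0],"delta_rot": [0,0,0],"claw": 0}
    - {"delta_pos": [0,0,0],"delta_rot": [0,0,0],"claw": 0}
    - {"delta_pos": [0,0,0],"delta_rot": [0,0,0],"claw": 0}
    - {"delta_pos": [0,0,0],"delta_rot": [0,0,0],"claw": 0}
    - {"delta_pos": [0,0,0],"delta_rot": [0,0,0],"claw": 0}
    - {"delta_pos": [0,0,0],"delta_rot": [0,0,0],"claw": 0}

```text
time: 20.6
eef_pos: [0.5149, 0.1176, 0.1318]
tcp_rot: [0.614, 0.789, 0.0, 0.001]
contact_force: [-2.6, -0.9, 6.4]
opening: 0.36
```

>>> carry_out:
  commands:
    - {"delta_pos": [0,0,-0.015],"delta_rot": [0,0,0],"claw": 0}
    - {"delta_pos": [0,0,-0.04],"delta_rot": [0,0,0],"claw": 0}
    - {"delta_pos": [0,0,-0.075],"delta_rot": [0,0,0],"claw": 0}
    - {"delta_pos": [0,0,-0.11],"delta_rot": [0,0,0],"claw": 0}
    - {"delta_pos": [0,0,-0.145],"delta_rot": [0,0,0],"claw": 0}
    - {"delta_pos": [0,0,-0.175],"delta_rot": [0,0,0],"claw": 0}
    - {"delta_pos": [0,0,-0.19],"delta_rot": [0,0,0],"claw": 0}
    - {"delta_pos": [0,0,-0.19],"delta_rot": [0,0,0],"claw": 0}

```text
time: 21.27
eef_pos: [0.5159, 0.118, 0.3256]
tcp_rot: [0.614, 0.789, 0.003, 0.004]
contact_force: [1.0, -0.2, -3.3]
opening: 0.357
```

```bash
python3 wr.py w13; python3 plan.py .562 -.072 .32
```

```text
21.2667 [0.5159 0.118  0.3256] 0.078
('yellow', 'pocket') [ 538.  -120.3    7.     0.    13.8   79.5]
('green', 'ring') [491.2 214.7  26.5 105.3]
('green', 'pocket') [488.2 213.6  80.9  81.1  14.2  79.3]
('blue', 'pocket') [511.8 120.1  81.7  80.5  14.1  79.3]
t 21.32 at [0.5149 0.1179 0.3224] q6 [ 0.03 -0.21] open 0.355 F [ 0.3 -0.2 -5.6]
target [ 0.562 -0.072  0.32 ] dpos [-0.1956, -0.0009, 0.0027] drot [0.0042, 0.0015, 0.0002]
```

View pics/w13.png

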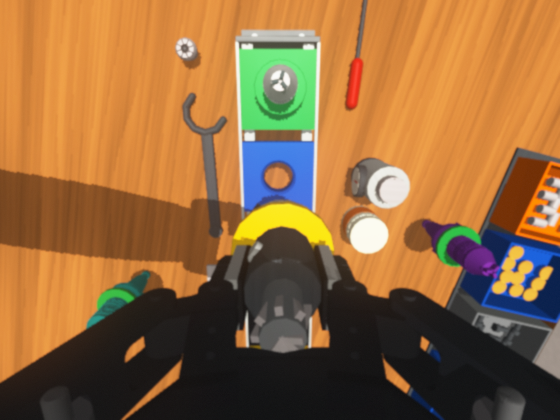

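The yellow tool is held and the blue pocket is empty at (278,175). Over red to black.

>>> carry_out:
  commands:
    - {"delta_pos": [-0.02,0.0,0.0],"delta_rot": [0.002,0.001,0],"claw": 0}
    - {"delta_pos": [-0.055,0.0,0.0],"delta_rot": [0.002,0.001,0],"claw": 0}
    - {"delta_pos": [-0.095,0.0,0.0],"delta_rot": [0.002,0.001,0],"claw": 0}
    - {"delta_pos": [-0.135,0.0,0.0],"delta_rot": [0.002,0.001,0],"claw": 0}
    - {"delta_pos": [-0.17,0.0,0.0],"delta_rot": [0.002,0.001,0],"claw": 0}
    - {"delta_pos": [-0.19,0.0,0.0],"delta_rot": [0.002,0.001,0],"claw": 0}
    - {"delta_pos": [-0.196,0.0,0.0],"delta_rot": [0.002,0.001,0],"claw": 0}
    - {"delta_pos": [-0.196,0.0,0.0],"delta_rot": [0.002,0.001,0],"claw": 0}

```text
time: 21.98
eef_pos: [0.5619, -0.0733, 0.3186]
tcp_rot: [0.615, 0.788, -0.0, -0.002]
contact_force: [-0.3, -0.3, -4.7]
opening: 0.359
```

```bash
python3 plan.py .5629 -.0724 .22
```

```text
t 21.98 at [ 0.5619 -0.0733  0.3186] q6 [-0.31 -0.55] open 0.359 F [-0.3 -0.3 -4.7]
target [ 0.5629 -0.0724  0.22  ] dpos [0.0004, 0.0015, 0.0986] drot [-0.0033, -0.003, -0.0026]
```

>>> carry_out:
  commands:
    - {"delta_pos": [0,0.001,0.015],"delta_rot": [-0.003,-0.003,-0.002],"claw": 0}
    - {"delta_pos": [0,0.001,0.045],"delta_rot": [-0.003,-0.003,-0.002],"claw": 0}
    - {"delta_pos": [0,0.001,0.075],"delta_rot": [-0.003,-0.003,-0.002],"claw": 0}
    - {"delta_pos": [0,0.001,0.09],"delta_rot": [-0.003,-0.003,-0.002],"claw": 0}
    - {"delta_pos": [0,0.001,0.096],"delta_rot": [-0.003,-0.003,-0.002],"claw": 0}
    - {"delta_pos": [0,0.001,0.096],"delta_rot": [-0.003,-0.003,-0.002],"claw": 0}
    - {"delta_pos": [0,0.001,0.096],"delta_rot": [-0.003,-0.003,-0.002],"claw": 0}

```text
time: 22.57
eef_pos: [0.5626, -0.0719, 0.2227]
tcp_rot: [0.614, 0.789, -0.0, -0.0]
contact_force: [0.1, 0.2, -4.0]
opening: 0.354
```

```bash
python3 wr.py w14; python3 plan.py .5629 -.0724 .14
```

```text
22.5667 [ 0.5626 -0.0719  0.2227] 0.039
('red', 'ring') [539.2  23.1  26.5 105.2]
('red', 'pocket') [538.1  16.8  82.5  97.2  14.2  79.2]
('yellow', 'pocket') [ 590.7 -191.5   82.6   29.6   14.2   79.5]
t 22.62 at [ 0.5632 -0.0724  0.2239] q6 [-0.31 -0.55] open 0.354 F [ 0.5  0.2 -3.6]
target [ 0.5629 -0.0724  0.14  ] dpos [0.0002, -0.0005, 0.0839] drot [0.0017, 0.001, 0.0004]
```

View pics/w14.png

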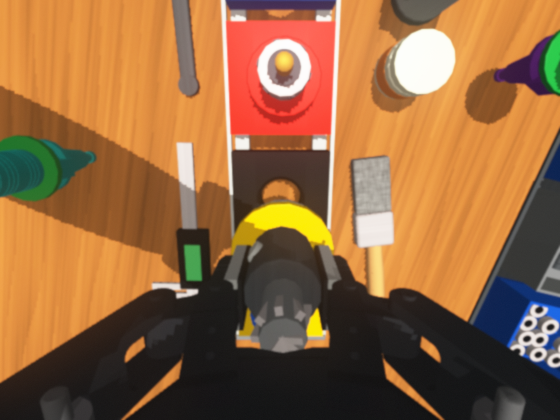

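The yellow tool is centred over the black hole (280,190). Lowering.

>>> carry_out:
  commands:
    - {"delta_pos": [0,0,0.01],"delta_rot": [0.001,0.001,0],"claw": 0}
    - {"delta_pos": [0,0,0.025],"delta_rot": [0.001,0.001,0],"claw": 0}
    - {"delta_pos": [0,0,0.04],"delta_rot": [0.001,0.001,0],"claw": 0}
    - {"delta_pos": [0,0,0.055],"delta_rot": [0.001,0.001,0],"claw": 0}
    - {"delta_pos": [0,0,0.068],"delta_rot": [0.001,0.001,0],"claw": 0}
    - {"delta_pos": [0,0,0.078],"delta_rot": [0.001,0.001,0],"claw": 0}
    - {"delta_pos": [0,0,0.084],"delta_rot": [0.001,0.001,0],"claw": 0}
    - {"delta_pos": [0,0,0.084],"delta_rot": [0.001,0.001,0],"claw": 0}

```text
time: 23.28
eef_pos: [0.5627, -0.0722, 0.1385]
tcp_rot: [0.614, 0.789, -0.0, -0.001]
contact_force: [-0.4, 0.6, -4.8]
opening: 0.359
```

```bash
python3 plan.py .5629 -.0724 .1315
```

```text
t 23.28 at [ 0.5627 -0.0722  0.1385] q6 [-0.31 -0.55] open 0.359 F [-0.4  0.6 -4.8]
target [ 0.5629 -0.0724  0.1315] dpos [-0.0002, 0.0002, 0.007] drot [-0.0014, -0.0013, 0.0003]
```

>>> carry_out:
  commands:
    - {"delta_pos": [0,0,0.002],"delta_rot": [0,0,0],"claw": 0}
    - {"delta_pos": [0,0,0.005],"delta_rot": [0,0,0],"claw": 0}
    - {"delta_pos": [0,0,0.008],"delta_rot": [0,0,0],"claw": 0}
    - {"delta_pos": [0,0,0.008],"delta_rot": [0,0,0],"claw": 0}

```text
time: 23.62
eef_pos: [0.5635, -0.0725, 0.1319]
tcp_rot: [0.614, 0.789, 0.0, -0.0]
contact_force: [-1.6, 0.3, 0.3]
opening: 0.361
```

>>> carry_out:
  commands:
    - {"delta_pos": [0,0,0],"delta_rot": [0,0,0],"claw": 100}
    - {"delta_pos": [0,0,0],"delta_rot": [0,0,0],"claw": 100}
    - {"delta_pos": [0,0,0],"delta_rot": [0,0,0],"claw": 100}
    - {"delta_pos": [0,0,0],"delta_rot": [0,0,0],"claw": 100}
    - {"delta_pos": [0,0,0],"delta_rot": [0,0,0],"claw": 100}
    - {"delta_pos": [0,0,0],"delta_rot": [0,0,0],"claw": 100}
    - {"delta_pos": [0,0,0],"delta_rot": [0,0,0],"claw": 100}
    - {"delta_pos": [0,0,0],"delta_rot": [0,0,0],"claw": 100}

```text
time: 24.28
eef_pos: [0.5635, -0.0725, 0.1318]
tcp_rot: [0.614, 0.789, 0.0, -0.0]
contact_force: [0.5, -0.2, -0.4]
opening: 1.002
```

>>> carry_out:
  commands:
    - {"delta_pos": [0,0,-0.03],"delta_rot": [0,0,0],"claw": 100}
    - {"delta_pos": [0,0,-0.07],"delta_rot": [0,0,0],"claw": 100}
    - {"delta_pos": [0,0,-0.11],"delta_rot": [0,0,0],"claw": 100}
    - {"delta_pos": [-0.02,0,-0.12],"delta_rot": [0,0,0],"claw": 100}
    - {"delta_pos": [-0.06,0,-0.12],"delta_rot": [0,0,0],"claw": 100}
    - {"delta_pos": [-0.09,0,-0.12],"delta_rot": [0,0,0],"claw": 100}
    - {"delta_pos": [-0.097,0,-0.12],"delta_rot": [0,0,0],"claw": 100}
    - {"delta_pos": [-0.097,0,-0.12],"delta_rot": [0,0,0],"claw": 100}

```text
time: 24.95
eef_pos: [0.5873, -0.1685, 0.2515]
tcp_rot: [0.615, 0.788, 0.0, -0.0]
contact_force: [-0.7, 0.5, -0.1]
opening: 1.003
```

```bash
python3 wr.py w15; python3 plan.py .5862 -.167 .13
```

```text
24.95 [ 0.5873 -0.1685  0.2515] 0.04
('red', 'pocket') [545.9 -14.8  82.6   9.5  14.   79. ]
('yellow', 'ring') [562.8 -71.2  26.5 105.2]
('yellow', 'pocket') [ 573.1 -122.5   83.2  170.6   14.1   79.4]
('blue', 'ring') [ 583.8 -165.1   25.2  105.3]
t 25.0 at [ 0.587  -0.167   0.2512] q6 [-0.44 -0.69] open 0.999 F [ 1.   0.5 -1.2]
target [ 0.5862 -0.167   0.13  ] dpos [-0.0, -0.0007, 0.1212] drot [-0.0006, -0.0016, -0.0013]
```

View pics/w15.png

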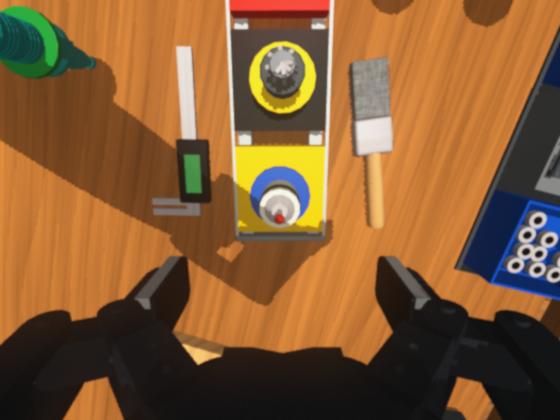

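Yellow is seated in black (282,75). The blue probe is below at (280,200). Grasp and lift.

>>> carry_out:
  commands:
    - {"delta_pos": [0.001,-0.001,0.035],"delta_rot": [0,-0.001,-0.001],"claw": 100}
    - {"delta_pos": [0.001,-0.001,0.075],"delta_rot": [0,-0.001,-0.001],"claw": 100}
    - {"delta_pos": [0.001,-0.001,0.105],"delta_rot": [0,-0.001,-0.001],"claw": 100}
    - {"delta_pos": [0.001,-0.001,0.117],"delta_rot": [0,-0.001,-0.001],"claw": 100}
    - {"delta_pos": [0.001,-0.001,0.121],"delta_rot": [0,-0.001,-0.001],"claw": 100}
    - {"delta_pos": [0.001,-0.001,0.121],"delta_rot": [0,-0.001,-0.001],"claw": 100}
    - {"delta_pos": [0.001,-0.001,0.121],"delta_rot": [0,-0.001,-0.001],"claw": 100}

```text
time: 25.58
eef_pos: [0.587, -0.1661, 0.1324]
tcp_rot: [0.614, 0.789, 0.0, 0.001]
contact_force: [-0.3, -0.2, 0.3]
opening: 0.997
```

>>> carry_out:
  commands:
    - {"delta_pos": [0,0,0],"delta_rot": [0,0,0],"claw": 0}
    - {"delta_pos": [0,0,0],"delta_rot": [0,0,0],"claw": 0}
    - {"delta_pos": [0,0,0],"delta_rot": [0,0,0],"claw": 0}
    - {"delta_pos": [0,0,0],"delta_rot": [0,0,0],"claw": 0}
    - {"delta_pos": [0,0,0],"delta_rot": [0,0,0],"claw": 0}
    - {"delta_pos": [0,0,0],"delta_rot": [0,0,0],"claw": 0}
    - {"delta_pos": [0,0,0],"delta_rot": [0,0,0],"claw": 0}
    - {"delta_pos": [0,0,0],"delta_rot": [0,0,0],"claw": 0}

```text
time: 26.25
eef_pos: [0.5871, -0.1665, 0.1336]
tcp_rot: [0.614, 0.789, 0.0, 0.001]
contact_force: [-3.2, 0.2, 5.7]
opening: 0.358
```

>>> carry_out:
  commands:
    - {"delta_pos": [0,0,-0.015],"delta_rot": [0,0,0],"claw": 0}
    - {"delta_pos": [0,0,-0.04],"delta_rot": [0,0,0],"claw": 0}
    - {"delta_pos": [0,0,-0.075],"delta_rot": [0,0,0],"claw": 0}
    - {"delta_pos": [0,0,-0.11],"delta_rot": [0,0,0],"claw": 0}
    - {"delta_pos": [0,0,-0.145],"delta_rot": [0,0,0],"claw": 0}
    - {"delta_pos": [0,0,-0.175],"delta_rot": [0,0,0],"claw": 0}
    - {"delta_pos": [0,0,-0.19],"delta_rot": [0,0,0],"claw": 0}
    - {"delta_pos": [0,0,-0.19],"delta_rot": [0,0,0],"claw": 0}

```text
time: 26.92
eef_pos: [0.588, -0.1666, 0.3277]
tcp_rot: [0.614, 0.789, 0.001, 0.005]
contact_force: [0.9, -1.0, -3.3]
opening: 0.357
```

```bash
python3 wr.py w16; python3 plan.py .5137 .118 .32
```

```text
26.9167 [ 0.588  -0.1666  0.3277] 0.077
('red', 'ring') [539.9  21.3  26.  104.9]
('red', 'pocket') [542.9  -2.6  82.4  32.6  14.3  79.2]
('yellow', 'ring') [563.  -71.2  26.5 105.2]
('yellow', 'pocket') [ 573.1 -123.2   82.8  169.5   14.1   79.3]
t 26.97 at [ 0.587  -0.1662  0.3243] q6 [-0.44 -0.69] open 0.356 F [-0.3 -0.5 -5.3]
target [0.5137 0.118  0.32  ] dpos [0.2936, -0.0013, 0.0033] drot [0.004, 0.0035, 0.0004]
```

View pics/w16.png

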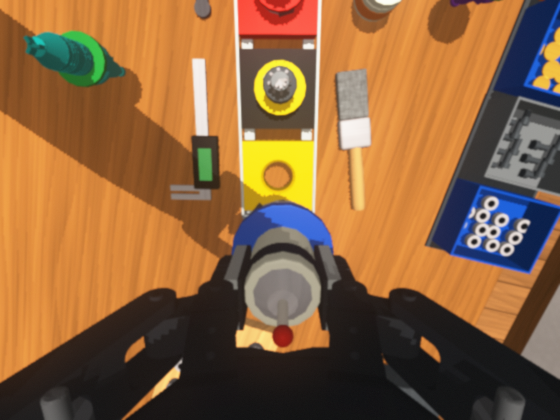

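The blue probe is held and the yellow pocket is empty at (278,177). Three pitches to blue.

>>> carry_out:
  commands:
    - {"delta_pos": [0.02,0.0,0],"delta_rot": [0.002,0.002,0],"claw": 0}
    - {"delta_pos": [0.055,0.0,0],"delta_rot": [0.002,0.002,0],"claw": 0}
    - {"delta_pos": [0.095,0.0,0],"delta_rot": [0.002,0.002,0],"claw": 0}
    - {"delta_pos": [0.135,0.0,0],"delta_rot": [0.002,0.002,0],"claw": 0}
    - {"delta_pos": [0.175,0.0,0],"delta_rot": [0.002,0.002,0],"claw": 0}
    - {"delta_pos": [0.215,0.0,0],"delta_rot": [0.002,0.002,0],"claw": 0}
    - {"delta_pos": [0.255,0.0,0],"delta_rot": [0.002,0.002,0],"claw": 0}
    - {"delta_pos": [0.28,0.0,0],"delta_rot": [0.002,0.002,0],"claw": 0}

```text
time: 27.63
eef_pos: [0.5155, 0.1085, 0.3189]
tcp_rot: [0.613, 0.79, -0.001, -0.002]
contact_force: [-0.6, 0.1, -4.5]
opening: 0.361
```

```bash
python3 plan.py .515 .1185 .22
```

```text
t 27.63 at [0.5155 0.1085 0.3189] q6 [ 0.01 -0.24] open 0.361 F [-0.6  0.1 -4.5]
target [0.515  0.1185 0.22  ] dpos [0.0096, 0.0025, 0.0989] drot [-0.0046, -0.0022, 0.0023]
```

>>> carry_out:
  commands:
    - {"delta_pos": [0.009,0.002,0.0],"delta_rot": [-0.005,-0.002,0.002],"claw": 0}
    - {"delta_pos": [0.01,0.002,0.01],"delta_rot": [-0.005,-0.002,0.002],"claw": 0}
    - {"delta_pos": [0.01,0.002,0.035],"delta_rot": [-0.005,-0.002,0.002],"claw": 0}
    - {"delta_pos": [0.01,0.002,0.065],"delta_rot": [-0.005,-0.002,0.002],"claw": 0}
    - {"delta_pos": [0.01,0.002,0.085],"delta_rot": [-0.005,-0.002,0.002],"claw": 0}
    - {"delta_pos": [0.01,0.002,0.096],"delta_rot": [-0.005,-0.002,0.002],"claw": 0}
    - {"delta_pos": [0.01,0.002,0.096],"delta_rot": [-0.005,-0.002,0.002],"claw": 0}
    - {"delta_pos": [0.01,0.002,0.096],"delta_rot": [-0.005,-0.002,0.002],"claw": 0}

```text
time: 28.3
eef_pos: [0.5142, 0.1179, 0.2215]
tcp_rot: [0.615, 0.789, -0.001, -0.001]
contact_force: [0.3, 0.3, -3.0]
opening: 0.358
```

```bash
python3 wr.py w17; python3 plan.py .515 .1185 .14
```

```text
28.3 [0.5142 0.1179 0.2215] 0.051
('red', 'ring') [531.7  26.5  32.7 105.4]
('red', 'pocket') [ 5.425e+02 -2.000e-01  8.220e+01  3.280e+01  1.420e+01  7.950e+01]
('green', 'ring') [491.  214.8  26.4 105.2]
('green', 'pocket') [488.8 213.5  81.7  83.   14.1  79.2]
('blue', 'pocket') [511.  125.   82.4  71.9  14.1  79.3]
t 28.35 at [0.5151 0.1181 0.2233] q6 [ 0.03 -0.21] open 0.356 F [ 0.3 -0.  -3.6]
target [0.515  0.1185 0.14  ] dpos [0.0004, -0.0001, 0.0833] drot [0.001, 0.0002, -0.0006]
```

View pics/w17.png

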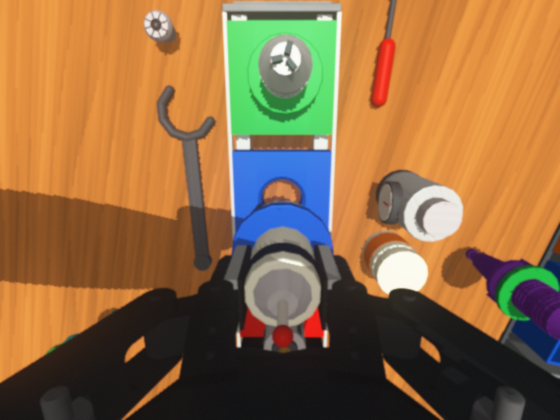

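The blue probe is centred over the blue hole (283,190). Lowering.

>>> carry_out:
  commands:
    - {"delta_pos": [0,0,0.01],"delta_rot": [0.001,0,0],"claw": 0}
    - {"delta_pos": [0,0,0.025],"delta_rot": [0.001,0,0],"claw": 0}
    - {"delta_pos": [0,0,0.04],"delta_rot": [0.001,0,0],"claw": 0}
    - {"delta_pos": [0,0,0.055],"delta_rot": [0.001,0,0],"claw": 0}
    - {"delta_pos": [0,0,0.068],"delta_rot": [0.001,0,0],"claw": 0}
    - {"delta_pos": [0,0,0.078],"delta_rot": [0.001,0,0],"claw": 0}
    - {"delta_pos": [0,0,0.082],"delta_rot": [0.001,0,0],"claw": 0}
    - {"delta_pos": [0,0,0.082],"delta_rot": [0.001,0,0],"claw": 0}

```text
time: 29.02
eef_pos: [0.515, 0.118, 0.1407]
tcp_rot: [0.615, 0.789, -0.0, -0.0]
contact_force: [0.2, -1.4, -5.4]
opening: 0.356
```

```bash
python3 plan.py .515 .1185 .133
```

```text
t 29.02 at [0.515  0.118  0.1407] q6 [ 0.03 -0.21] open 0.356 F [ 0.2 -1.4 -5.4]
target [0.515  0.1185 0.133 ] dpos [0.0005, 0.0001, 0.0077] drot [-0.0009, 0.0, -0.0007]
```

>>> carry_out:
  commands:
    - {"delta_pos": [0,0,0.002],"delta_rot": [0,0,0],"claw": 0}
    - {"delta_pos": [0,0,0.005],"delta_rot": [0,0,0],"claw": 0}
    - {"delta_pos": [0,0,0.008],"delta_rot": [0,0,0],"claw": 0}
    - {"delta_pos": [0,0,0.008],"delta_rot": [0,0,0],"claw": 0}

```text
time: 29.35
eef_pos: [0.5156, 0.1181, 0.1337]
tcp_rot: [0.615, 0.789, -0.0, 0.0]
contact_force: [-0.7, -0.7, -0.9]
opening: 0.358
```

>>> carry_out:
  commands:
    - {"delta_pos": [0,0,0],"delta_rot": [0,0,0],"claw": 100}
    - {"delta_pos": [0,0,0],"delta_rot": [0,0,0],"claw": 100}
    - {"delta_pos": [0,0,0],"delta_rot": [0,0,0],"claw": 100}
    - {"delta_pos": [0,0,0],"delta_rot": [0,0,0],"claw": 100}
    - {"delta_pos": [0,0,0],"delta_rot": [0,0,0],"claw": 100}
    - {"delta_pos": [0,0,0],"delta_rot": [0,0,0],"claw": 100}
    - {"delta_pos": [0,0,0],"delta_rot": [0,0,0],"claw": 100}
    - {"delta_pos": [0,0,0],"delta_rot": [0,0,0],"claw": 100}

```text
time: 30.02
eef_pos: [0.5156, 0.118, 0.1337]
tcp_rot: [0.615, 0.789, -0.0, 0.0]
contact_force: [-0.0, -0.5, 0.6]
opening: 0.997
```

>>> carry_out:
  commands:
    - {"delta_pos": [0,0,-0.03],"delta_rot": [0,0,0],"claw": 100}
    - {"delta_pos": [0,0,-0.07],"delta_rot": [0,0,0],"claw": 100}
    - {"delta_pos": [0,0,-0.11],"delta_rot": [0,0,0],"claw": 100}
    - {"delta_pos": [-0.02,0,-0.12],"delta_rot": [0,0,0],"claw": 100}
    - {"delta_pos": [-0.06,0,-0.12],"delta_rot": [0,0,0],"claw": 100}
    - {"delta_pos": [-0.1,0,-0.12],"delta_rot": [0,0,0],"claw": 100}
    - {"delta_pos": [-0.12,0,-0.12],"delta_rot": [0,0,0],"claw": 100}
    - {"delta_pos": [-0.125,0,-0.12],"delta_rot": [0,0,0],"claw": 100}

```text
time: 30.68
eef_pos: [0.5467, -0.0062, 0.2538]
tcp_rot: [0.616, 0.788, -0.0, 0.001]
contact_force: [-0.7, 0.1, 0.6]
opening: 0.996
```

```bash
python3 wr.py w18; python3 plan.py .5628 -.072 .25
```

```text
30.6833 [ 0.5467 -0.0062  0.2538] 0.066
('red', 'ring') [539.2  23.5  26.5 105.3]
('red', 'pocket') [539.1  12.4  82.8 105.7  14.1  79.2]
('yellow', 'ring') [562.1 -69.6  26.3 105.3]
('yellow', 'pocket') [ 580.9 -154.2   83.3   66.2   14.8   79.3]
('blue', 'ring') [515.4 118.   26.6 105.2]
('blue', 'pocket') [513.3 115.1  82.   77.   13.9  79.2]
t 30.73 at [ 0.5465 -0.0054  0.2536] q6 [-0.2  -0.44] open 0.999 F [ 0.7  0.2 -0.7]
target [ 0.5628 -0.072   0.25  ] dpos [-0.0686, -0.0002, 0.0036] drot [0.0001, 0.0007, -0.0039]
```

Blue is seated (ring z 105.2 mm). Last is the yellow tool, from black to yellow.

>>> carry_out:
  commands:
    - {"delta_pos": [-0.035,0,0.0],"delta_rot": [0,0,-0.004],"claw": 100}
    - {"delta_pos": [-0.06,0,0.0],"delta_rot": [0,0,-0.004],"claw": 100}
    - {"delta_pos": [-0.069,0,0.0],"delta_rot": [0,0,-0.004],"claw": 100}
    - {"delta_pos": [-0.069,0,0.0],"delta_rot": [0,0,-0.004],"claw": 100}
    - {"delta_pos": [-0.069,0,0.02],"delta_rot": [0,0,-0.004],"claw": 100}
    - {"delta_pos": [-0.069,0,0.04],"delta_rot": [0,0,-0.004],"claw": 100}
    - {"delta_pos": [-0.069,0,0.045],"delta_rot": [0,0,-0.004],"claw": 100}
    - {"delta_pos": [-0.069,0,0.045],"delta_rot": [0,0,-0.004],"claw": 100}

```text
time: 31.4
eef_pos: [0.5616, -0.0703, 0.2063]
tcp_rot: [0.614, 0.789, -0.001, -0.002]
contact_force: [-0.3, -0.1, 0.6]
opening: 1.0
```

```bash
python3 plan.py .5628 -.072 .13
```

```text
t 31.4 at [ 0.5616 -0.0703  0.2063] q6 [-0.3  -0.55] open 1.0 F [-0.3 -0.1  0.6]
target [ 0.5628 -0.072   0.13  ] dpos [-0.0021, 0.0011, 0.0762] drot [-0.0041, -0.0026, 0.0016]
```

>>> carry_out:
  commands:
    - {"delta_pos": [-0.002,0.001,0.03],"delta_rot": [-0.004,-0.003,0.001],"claw": 100}
    - {"delta_pos": [-0.002,0.001,0.055],"delta_rot": [-0.004,-0.003,0.001],"claw": 100}
    - {"delta_pos": [-0.002,0.001,0.071],"delta_rot": [-0.004,-0.003,0.001],"claw": 100}
    - {"delta_pos": [-0.002,0.001,0.076],"delta_rot": [-0.004,-0.003,0.001],"claw": 100}
    - {"delta_pos": [-0.002,0.001,0.076],"delta_rot": [-0.004,-0.003,0.001],"claw": 100}
    - {"delta_pos": [-0.002,0.001,0.076],"delta_rot": [-0.004,-0.003,0.001],"claw": 100}

```text
time: 31.9
eef_pos: [0.5636, -0.0716, 0.1318]
tcp_rot: [0.614, 0.789, 0.0, 0.001]
contact_force: [-0.0, -0.0, -0.2]
opening: 0.997
```

>>> carry_out:
  commands:
    - {"delta_pos": [0,0,0],"delta_rot": [0,0,0],"claw": 0}
    - {"delta_pos": [0,0,0],"delta_rot": [0,0,0],"claw": 0}
    - {"delta_pos": [0,0,0],"delta_rot": [0,0,0],"claw": 0}
    - {"delta_pos": [0,0,0],"delta_rot": [0,0,0],"claw": 0}
    - {"delta_pos": [0,0,0],"delta_rot": [0,0,0],"claw": 0}
    - {"delta_pos": [0,0,0],"delta_rot": [0,0,0],"claw": 0}
    - {"delta_pos": [0,0,0],"delta_rot": [0,0,0],"claw": 0}
    - {"delta_pos": [0,0,0],"delta_rot": [0,0,0],"claw": 0}

```text
time: 32.57
eef_pos: [0.5637, -0.0719, 0.1327]
tcp_rot: [0.614, 0.789, 0.0, 0.001]
contact_force: [-2.9, -0.4, 5.6]
opening: 0.358
```

>>> carry_out:
  commands:
    - {"delta_pos": [0,0,-0.015],"delta_rot": [0,0,0],"claw": 0}
    - {"delta_pos": [0,0,-0.04],"delta_rot": [0,0,0],"claw": 0}
    - {"delta_pos": [0,0,-0.07],"delta_rot": [0,0,0],"claw": 0}
    - {"delta_pos": [0,0,-0.095],"delta_rot": [0,0,0],"claw": 0}
    - {"delta_pos": [0,0,-0.11],"delta_rot": [0,0,0],"claw": 0}
    - {"delta_pos": [0,0,-0.115],"delta_rot": [0,0,0],"claw": 0}
    - {"delta_pos": [0,0,-0.115],"delta_rot": [0,0,0],"claw": 0}

```text
time: 33.15
eef_pos: [0.5636, -0.0717, 0.248]
tcp_rot: [0.614, 0.789, 0.0, 0.002]
contact_force: [-0.9, -0.3, -4.5]
opening: 0.36
```

```bash
python3 wr.py w19; python3 plan.py .5862 -.167 .25
```

```text
33.15 [ 0.5636 -0.0717  0.248 ] 0.043
('red', 'ring') [539.2  23.1  26.5 105.2]
('red', 'pocket') [536.2  23.4  82.2  82.7  14.2  79.2]
('yellow', 'pocket') [ 595.8 -198.8   77.2   13.5   14.1   79.6]
('blue', 'pocket') [521.8  81.3  81.    7.2  14.3  79.2]
t 33.2 at [ 0.5629 -0.0715  0.2463] q6 [-0.3  -0.55] open 0.354 F [-0.  -0.2 -4.8]
target [ 0.5862 -0.167   0.25  ] dpos [-0.0983, -0.0009, -0.0036] drot [0.0002, 0.0008, 0.0011]
```

View pics/w19.png

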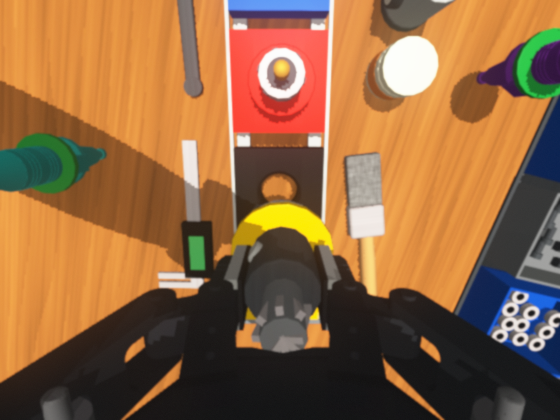

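The yellow tool is held and the black hole (280,188) is empty.

>>> carry_out:
  commands:
    - {"delta_pos": [-0.015,0,0],"delta_rot": [0,0,0.001],"claw": 0}
    - {"delta_pos": [-0.04,0,0],"delta_rot": [0,0,0.001],"claw": 0}
    - {"delta_pos": [-0.07,0,0],"delta_rot": [0,0,0.001],"claw": 0}
    - {"delta_pos": [-0.09,0,0],"delta_rot": [0,0,0.001],"claw": 0}
    - {"delta_pos": [-0.098,0,0],"delta_rot": [0,0,0.001],"claw": 0}
    - {"delta_pos": [-0.098,0,0.01],"delta_rot": [0,0,0.001],"claw": 0}
    - {"delta_pos": [-0.098,0,0.022],"delta_rot": [0,0,0.001],"claw": 0}
    - {"delta_pos": [-0.098,0,0.025],"delta_rot": [0,0,0.001],"claw": 0}

```text
time: 33.87
eef_pos: [0.5849, -0.1648, 0.2165]
tcp_rot: [0.614, 0.789, -0.001, -0.004]
contact_force: [-0.9, 0.1, -5.7]
opening: 0.358
```

```bash
python3 wr.py w20; python3 plan.py .5877 -.1669 .14
```

```text
33.8667 [ 0.5849 -0.1648  0.2165] 0.033
('red', 'pocket') [546.5 -18.   81.7   3.2  14.1  78.2]
('yellow', 'pocket') [ 581.8 -158.1   83.    66.5   14.2   79.3]
t 33.92 at [ 0.5849 -0.1646  0.2167] q6 [-0.44 -0.69] open 0.359 F [-0.9  0.4 -5.4]
target [ 0.5877 -0.1669  0.14  ] dpos [-0.0033, 0.0026, 0.0766] drot [-0.0057, -0.0047, 0.0011]
```

View pics/w20.png

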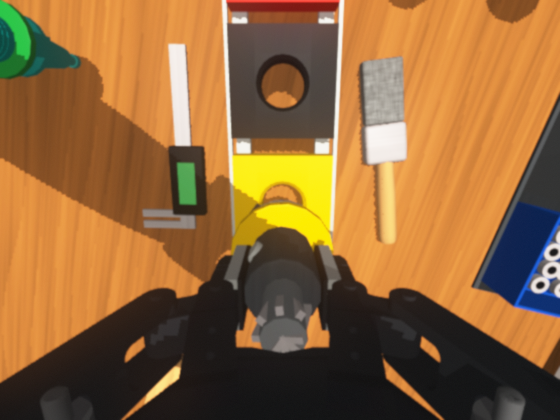

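The yellow tool is over the yellow hole (283,190), with the empty black pocket behind it (282,82). I lower it with the 3 mm correction.

>>> carry_out:
  commands:
    - {"delta_pos": [-0.002,0.002,0.003],"delta_rot": [-0.005,-0.004,0.001],"claw": 0}
    - {"delta_pos": [-0.003,0.0025,0.015],"delta_rot": [-0.005,-0.004,0.001],"claw": 0}
    - {"delta_pos": [-0.003,0.0025,0.03],"delta_rot": [-0.005,-0.004,0.001],"claw": 0}
    - {"delta_pos": [-0.003,0.0025,0.045],"delta_rot": [-0.005,-0.004,0.001],"claw": 0}
    - {"delta_pos": [-0.003,0.0025,0.06],"delta_rot": [-0.005,-0.004,0.001],"claw": 0}
    - {"delta_pos": [-0.003,0.0025,0.07],"delta_rot": [-0.005,-0.004,0.001],"claw": 0}
    - {"delta_pos": [-0.003,0.0025,0.076],"delta_rot": [-0.005,-0.004,0.001],"claw": 0}
    - {"delta_pos": [-0.003,0.0025,0.076],"delta_rot": [-0.005,-0.004,0.001],"claw": 0}

```text
time: 34.58
eef_pos: [0.5866, -0.1659, 0.1385]
tcp_rot: [0.614, 0.789, -0.0, -0.002]
contact_force: [-0.9, 0.5, -4.7]
opening: 0.36
```

```bash
python3 plan.py .5877 -.1669 .132
```

```text
t 34.58 at [ 0.5866 -0.1659  0.1385] q6 [-0.44 -0.69] open 0.36 F [-0.9  0.5 -4.7]
target [ 0.5877 -0.1669  0.132 ] dpos [-0.0012, 0.0009, 0.0065] drot [-0.0034, -0.0029, 0.0005]
```

>>> carry_out:
  commands:
    - {"delta_pos": [-0.001,0.001,0.002],"delta_rot": [-0.003,-0.003,0],"claw": 0}
    - {"delta_pos": [-0.001,0.001,0.005],"delta_rot": [-0.003,-0.003,0],"claw": 0}
    - {"delta_pos": [-0.001,0.001,0.007],"delta_rot": [-0.003,-0.003,0],"claw": 0}
    - {"delta_pos": [-0.001,0.001,0.007],"delta_rot": [-0.003,-0.003,0],"claw": 0}

```text
time: 34.92
eef_pos: [0.5879, -0.1671, 0.1329]
tcp_rot: [0.614, 0.789, -0.0, 0.0]
contact_force: [-4.2, -0.5, 1.4]
opening: 0.357
```

>>> carry_out:
  commands:
    - {"delta_pos": [0,0,0],"delta_rot": [0,0,0],"claw": 100}
    - {"delta_pos": [0,0,0],"delta_rot": [0,0,0],"claw": 100}
    - {"delta_pos": [0,0,0],"delta_rot": [0,0,0],"claw": 100}
    - {"delta_pos": [0,0,0],"delta_rot": [0,0,0],"claw": 100}
    - {"delta_pos": [0,0,0],"delta_rot": [0,0,0],"claw": 100}
    - {"delta_pos": [0,0,0],"delta_rot": [0,0,0],"claw": 100}
    - {"delta_pos": [0,0,0],"delta_rot": [0,0,0],"claw": 100}
    - {"delta_pos": [0,0,0],"delta_rot": [0,0,0],"claw": 100}

```text
time: 35.58
eef_pos: [0.5879, -0.167, 0.1328]
tcp_rot: [0.614, 0.789, -0.0, 0.0]
contact_force: [0.6, 0.2, 0.6]
opening: 0.999
```

>>> carry_out:
  commands:
    - {"delta_pos": [0,0,-0.03],"delta_rot": [0,0,0],"claw": 100}
    - {"delta_pos": [0,0,-0.07],"delta_rot": [0,0,0],"claw": 100}
    - {"delta_pos": [0,0,-0.11],"delta_rot": [0,0,0],"claw": 100}
    - {"delta_pos": [-0.02,0,-0.15],"delta_rot": [0,0,0],"claw": 100}
    - {"delta_pos": [-0.06,-0.01,-0.16],"delta_rot": [0,0,0],"claw": 100}
    - {"delta_pos": [-0.1,-0.02,-0.16],"delta_rot": [0,0,0],"claw": 100}
    - {"delta_pos": [-0.12,-0.03,-0.16],"delta_rot": [0,0,0],"claw": 100}
    - {"delta_pos": [-0.12,-0.03,-0.16],"delta_rot": [0,0,0],"claw": 100}

```text
time: 36.25
eef_pos: [0.5874, -0.2954, 0.2932]
tcp_rot: [0.616, 0.788, -0.001, 0.001]
contact_force: [0.5, 1.6, -0.9]
opening: 1.003
```

```bash
python3 wr.py w21
python3 - <<'E'
from setter import *; from meas import measure
for n in("top","side"):
    p,d=ctrl.read_camera(n);b=p[:,:,::-1].copy();cv2.imwrite(f"pics/{n}21.png",b)
    for k,v in measure(b,d,ctrl.camera_info(n)).items():
        if k[1]=='ring':print(n,k,np.round(v,1))
    print(n,"setter",setter(d,ctrl.camera_info(n)),"before",setter(np.load(f"pics/{n}0.npy"),ctrl.camera_info(n)))
E
```

```text
36.25 [ 0.5874 -0.2954  0.2932] 0.059
('yellow', 'ring') [ 586.8 -166.8   26.6  105.1]
('yellow', 'pocket') [ 584.2 -167.    83.1   83.8   13.9   79.2]
top ('red', 'ring') [539.8  22.1  26.4 106.5]
top ('yellow', 'ring') [ 587.7 -166.5   26.6  106.4]
top ('green', 'ring') [491.3 213.9  26.3 106.6]
top ('blue', 'ring') [515.7 117.5  26.5 106.4]
top setter (array([0.643416  , 0.13776298, 0.10043341]), np.int32(338)) before (array([0.64334527, 0.13788105, 0.10044816]), np.int32(336))
side ('red', 'ring') [537.6  24.2  27.2 105.7]
side ('yellow', 'ring') [ 584.7 -163.7   27.8  105.4]
side ('green', 'ring') [490.2 214.5  26.9 105.6]
side ('blue', 'ring') [513.6 119.3  27.  105.5]
side setter (array([0.64047991, 0.14098685, 0.09920875]), np.int32(321)) before (array([0.64062726, 0.14063322, 0.09920027]), np.int32(321))
```

View pics/side21.png

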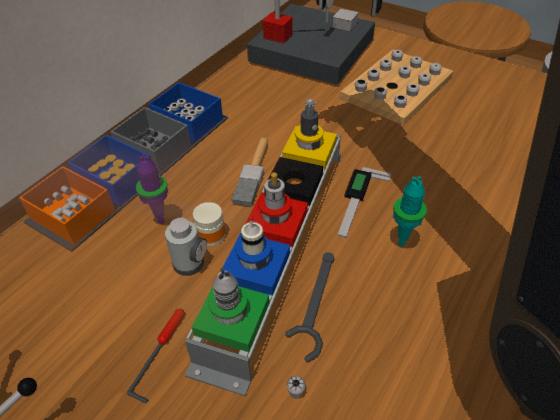

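View pics/top21.png

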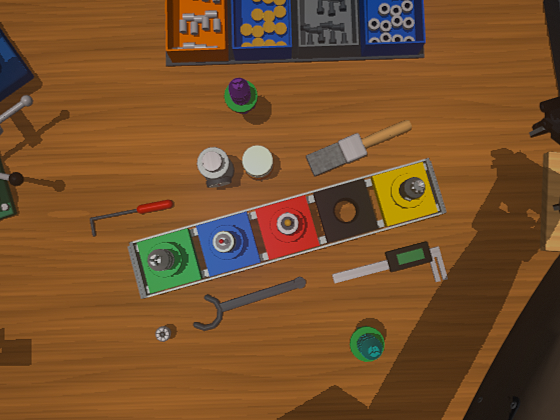

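In both views each tool stands in the pocket of its own colour: green (168,260), blue (226,240), red (287,222), yellow (411,187). Black is empty at (345,211), and the setter (213,165) and look-alikes haven't moved.

```bash
python3 -c "
from plant import ctrl
print(ctrl.get_state()['time']);print(ctrl.sign_off())"
```

```text
36.4
the job is handed in; nothing more can be done
None
```

All four tool holders are now in the pockets of their own colour, and I handed the job in at 36.4 s. I swapped red with green and then yellow with blue, using the black pocket each time, and it ended empty.

My last checks from the top and side cameras:
- **Seating:** all four rings are at the same height as the seated tools measured at the start, within 0.2 mm. In the pictures all four stand upright. They sit about 2 mm off the hole centres across the row, which is about the play the hole allows.
- **Height setter:** it measures within 0.4 mm of where it stood at the start. The look-alikes and the other loose things look unmoved.
- **Forces:** the force readings I saw after each move stayed under about 8 N.
- **Disagreement:** the top and side cameras differ by about 2–3 mm in absolute position, about what the stated calibration allows. The wrist camera agreed with the top camera to about 1–2 mm, so I worked from those two. No check failed.

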